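# Push the dried clay through the scrap box's dust flap

### The job

Two lumps of clay have dried out on the bench: with the fingertips push them along the bench, one after the other, up the ramp and through the hanging flap of the plywood scrap box, each so far that it drops into the bin and the flap swings fully shut behind it before the next one goes in. Dry clay crumbles into dust, so only push the lumps, never pinch or lift them, and leave the white dome and the clay star where they lie.

Things in the scene. Friction and masses are not known exactly. Their poses are not given: they have to be found in the camera images.
- scrap_box: plywood box fixed to the bench: 178 mm wide, 210 deep, 143 high, clear window as roof, front closed by a hanging flap. Origin: middle of its mouth at bench height, in the plane of the front; x points level into the box, y left as one looks in, z up. A steel ramp between cheeks leads from the bench up to the mouth; behind it a slick plastic liner drops at 50 degrees and runs out at 7 degrees to the back wall (x = 201)
- ramp_foot (a point): middle of the lower edge of the ramp, level with the bench, at x = -145 mm of the box. The ramp rises straight at 25 degrees, 160 mm wide, between cheeks that stand 26 mm above it; lumps do not slide back on it
- mouth (a point): top of the ramp, the crest: x = 0, y = 0, z = 68 mm of the box. The crest is flat for 6 mm, then the slick chute falls away. The mouth above it is 160 mm wide and free up to z = 125 mm, where hinge and lintel begin. A lump whose middle is pushed 10 to 25 mm past the crest slides down by itself, so the fingers hardly go in
- flap (a joint): aluminium flap with a rubber lower edge, hanging in the mouth: 152 mm wide, 57 long, 40 g; hinge along y at x = 8, z = 130 mm of the box. 0 rad: hangs straight down, shut. Swings freely inward and up (values grow, stop at 1.45), never outward; falls back by its weight. A lump pushed against it lifts it; it rests on the lump, or on fingers put in, until these are gone
- flap_edge (a point): middle of the flap's lower edge; shut, it is at x = 8 mm, y = 0, z = 73 mm of the box
- scrap_1_mid (a point): one dried-out brown lump of clay, a flattened ball 52 x 59 mm across and 37 mm high, 0.12 kg, lying loose on the bench; the point is its middle, 18.5 mm above its flat underside (and above the bench while it lies as it starts). It slides when pushed at half height
- scrap_2_mid (a point): the other dried-out brown lump of clay, a flattened ball 52 x 59 mm across and 37 mm high, 0.12 kg, lying loose on the bench; the point is its middle, 18.5 mm above its flat underside (and above the bench while it lies as it starts). It slides when pushed at half height
- dome: white glazed dome, 52 mm across and 21 mm high, good work that stays where it lies; origin: centre of its underside
- star: five-pointed clay star, 49 mm across and 8 mm thick, good work that stays where it lies; origin: centre of its underside
Mind the look-alikes: they are no part of the job. What is shaped like the part that bears scrap_1_mid but turquoise is not meant. What is shaped like the part that bears scrap_2_mid but blue is not meant.

How it is judged:
On the way:
1. one lump is inside and the flap has swung shut behind it while the other is still outside (value of joint flap below 0.05 rad and (((x of scrap_1_mid in the frame of scrap_box between 0.03 and 0.2 m and y of scrap_1_mid in the frame of scrap_box between -0.08 and 0.08 m and height (world z) of scrap_1_mid below 0.07 m) and x of scrap_2_mid in the frame of scrap_box below -0.02 m) or ((x of scrap_2_mid in the frame of scrap_box between 0.03 and 0.2 m and y of scrap_2_mid in the frame of scrap_box between -0.08 and 0.08 m and height (world z) of scrap_2_mid below 0.07 m) and x of scrap_1_mid in the frame of scrap_box below -0.02 m))), for 0.2 s.
At the end, for the whole second after the job is handed in: both lumps lie down in the scrap box, their middles at least 30 mm behind the crest and below 70 mm, and the flap hangs shut behind them, within 0.05 rad (3 mm at its lower edge) (x of scrap_1_mid in the frame of scrap_box between 0.03 and 0.2 m and y of scrap_1_mid in the frame of scrap_box between -0.08 and 0.08 m and height (world z) of each of scrap_1_mid, scrap_2_mid below 0.07 m and x of scrap_2_mid in the frame of scrap_box between 0.03 and 0.2 m and y of scrap_2_mid in the frame of scrap_box between -0.08 and 0.08 m and value of joint flap below 0.05 rad); the robot touches nothing.
It fails at once if a lump is lifted off the bench or the ramp (its middle over 45 mm high short of the ramp, or over 120 mm high anywhere) (height (world z) of any of scrap_1_mid, scrap_2_mid above 0.12 m or (x of scrap_1_mid in the frame of scrap_box below -0.16 m and height (world z) of scrap_1_mid above 0.045 m) or (x of scrap_2_mid in the frame of scrap_box below -0.16 m and height (world z) of scrap_2_mid above 0.045 m)).
It fails at once if a lump is pinched or crushed: the fingers press it with more than 18 N (contact force between the fingers and scrap_1 above 18 N or contact force between the fingers and scrap_2 above 18 N).
It fails at once if the dome or the star is shifted by more than 15 mm (distance of any of dome, star from where it was at the start of the episode above 0.015 m).
It also fails if it takes over 66 s, if anything falls off the work surface, if the arm or the gripper's body presses on something with over 40 N, if the wrist force passes 120 N, or if a joint passes its speed limit or range.

### The arm

A 6-joint arm with a two-finger parallel gripper is mounted at the origin on the work surface; the furniture and walls round the work are solid. World frame = base frame: x ahead of the robot, y to its left, z up, the work surface at z = 0. Lengths are in m, angles in rad, forces in N, time in s.
With the tool pointing down it reaches from about 0.25 to 0.775 m from the base axis. Payload 4 kg.
Tool frame: the origin (TCP) lies at the very end of the fingers, on their centre line; the grasp point (between the pads) lies 19 mm behind it; y points along the fingers, x is the direction in which the jaws open and shut, and the axes are right-handed (so a half turn about y gives the same grasp; the last joint's range is limited). The gripper opens to 94 mm and grips with 3 to 60 N. Pads are 16 mm wide; open, the fingers measure 119 mm over their backs; the gripper's body (75 mm by 177 mm) begins 78 mm behind the grasp point.
Start: joints at [1.016, 0.087, 1.371, -0, 1.684, -0.103], TCP at [0.24, 0.495, 0.175] pointing down, gripper open.
Joint ranges: [-3.1, 3.1], [-0.76, 2.03], [0.27, 2.55], [-1.08, 4.22], [0.17, 2.65], [-2.57, 2.57]. Speed limits (rad/s): [2.79, 2.79, 3.14, 3.14, 3.14, 3.14].

### API

Orientations are given as [roll, pitch, yaw] about the fixed x, y, z axes, in that order (R = Rz(yaw) Ry(pitch) Rx(roll)).
In Python, from bench import robot gives the robot as it stands.
- The arm moves only by the shell command python3 -m handwheel 'ROWS' [OPENING]. ROWS is JSON, a list of rows, each an object with "delta_pos": the shift along the tool's x, y, z in mm, a list of three; "yaw": the turn about the tool's y in rad. A call has 1 to 12 rows; each row is the pose to reach, as a shift and turn from the pose commanded when the call began, along the tool's axes at that moment; what a row does not reach only later rows make up. A row lasts 1/10 s, in which the tool goes at most 50 mm and 8.59 degrees, less where a joint would pass 70% of its speed; a pose out of reach is approached as far as the arm can. A call with a gripper value outside its range is refused whole. OPENING is the closure in counts, from 0 (fully open) to 255 (shut), set as the call begins (- or left out, the last holds). The fingers move at their own pace and stop on an object; the grip force is fixed at half the most. Time passes only in rows, so rows that repeat a pose let the fingers close. It gives the time, the measured TCP pose, the force and the opening at its end, in the units of the state.
- robot.get_obs(): the state, without advancing time (a new reading comes with each control period).
- robot.snapshot(name): name is "scene" or "top" or "wrist"; returns a dict with "image" (384x512x3 uint8, red, green, blue), "fx", "fy", "cx", "cy" (pixels), "rvec" (rotation vector, rad) and "tvec" (3), from world to camera coordinates, as OpenCV has them. Camera axes: x right, y down, z forward; pixel columns grow to the right and rows downward; lengths in m; the calibration is good to about 2 mm. A picture is of the moment at which its call begins. There is no depth.
- robot.close_job(): hands the job in, once; it reports no verdict.
The state is a dict: "time": time; "joint_positions": joint angles; "qvel": joint speeds; "joint_torque": joint torques, N m; "tool_pos": TCP position; "ee_rot": TCP orientation; "wrist_force": force on the tool from outside, world axes, zero at the start; "wrist_torque": the same for the moment, N m; "width": finger opening in m.
Only numpy, scipy, OpenCV 4.12 (cv2) and the standard library are available. Lean on these libraries where they do the work, as an engineer would, in place of code of your own. Each camera call takes 0.05 s, during which the arm holds its last target.

## Working session

There is one attempt and no reset: what is moved stays moved. The work goes in short steps, Python scripts to look and compute and a shell command to move; the robot and the scene stay as the last step left them, time stands still between calls to the robot, and variables do not carry over. Pictures are saved under pics/ and viewed, and the job is handed in when it is done.

```bash
ls; mkdir -p pics
python3 - <<'E'
from bench import robot
import cv2
o=robot.get_obs();print({k:(v if not hasattr(v,'round') else v) for k,v in o.items()})
for n in("scene","top","wrist"):
    s=robot.snapshot(n);cv2.imwrite(f"pics/{n}0.png",s["image"][:,:,::-1]);print(n,s["fx"],s["fy"],s["cx"],s["cy"],s["rvec"],s["tvec"])
E
```

```text
pics
{'time': 0.0, 'joint_positions': array([ 1.01594998e+00,  8.79534632e-02,  1.37222675e+00, -3.73261838e-06,
        1.68358787e+00, -1.03068859e-01]), 'qvel': array([ 0.00018519,  0.00037189,  0.00107539,  0.00047849,  0.00176072,
       -0.00058803]), 'joint_torque': array([ 1.04668710e-03, -3.40182316e+01, -3.02426147e+01,  7.17587024e-02,
        3.30351549e-02, -1.62221913e-04]), 'tool_pos': array([0.23978083, 0.49430818, 0.17361904]), 'ee_rot': array([-1.57057619,  0.00216427,  1.11901866]), 'wrist_force': array([-0.47255189,  0.11625508,  0.59418121]), 'wrist_torque': array([ 0.01895293, -0.0223224 , -0.00626988]), 'width': 0.09407382521416323}
scene 432.9663998340761 432.9663998340761 252.62291986234814 195.71951057561736 [ 2.16311984 -1.05560137  0.45807231] [-0.23057305  0.41200475  0.66445407]
top 488.8588594253512 488.8588594253512 248.8662419717872 187.86423756564795 [ 2.14132788 -2.06274542  0.22828784] [0.08965569 0.53180309 0.912667  ]
wrist 291.5895114111402 291.5895114111402 257.0908731229065 195.62382881173892 [-2.48074603 -1.55612292 -0.1875924 ] [-0.55013204 -0.02590897  0.39023439]
```

View pics/scene0.png

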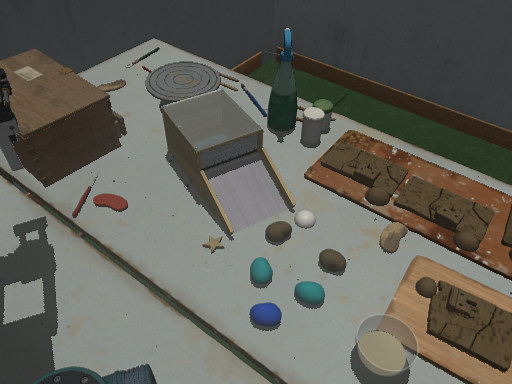

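View pics/top0.png

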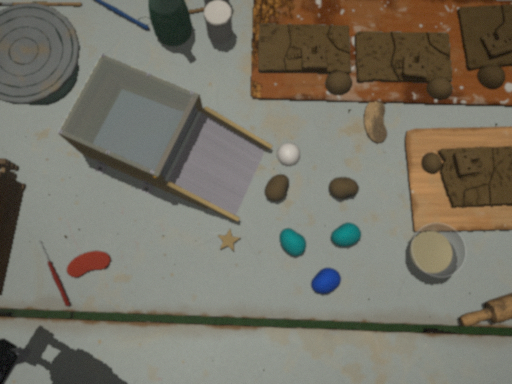

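View pics/wrist0.png

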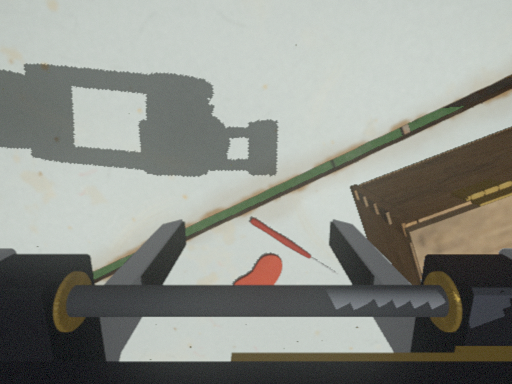

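Top view: loose brown lumps at (278,188) and (343,188). In the scene view they are at (278,231) and (332,260). The turquoise lumps (292,242) and (346,235) and the blue one (326,281) are the look-alikes. The brown balls on the clay boards, e.g. (339,83) and (432,162), aren't loose on the bench. The dome is at (288,154) and the star at (229,240). Next I'll measure them and take an enlarged crop.

```bash
cat > h.py <<'E'
import numpy as np,cv2
from bench import robot
def cam(n):
    s=robot.snapshot(n);s["R"]=cv2.Rodrigues(np.array(s["rvec"],float))[0];s["t"]=np.array(s["tvec"],float).ravel();s["C"]=-s["R"].T@s["t"];return s
def ray(s,p):
    d=s["R"].T@np.array([(p[0]-s["cx"])/s["fx"],(p[1]-s["cy"])/s["fy"],1.]);return s["C"],d/np.linalg.norm(d)
def onz(s,p,z):
    C,d=ray(s,p);return C+d*(z-C[2])/d[2]
def tri(a,p,b,q):
    C,d=ray(a,p);D,e=ray(b,q);k=np.linalg.lstsq(np.c_[d,-e],D-C,rcond=None)[0];x=C+d*k[0];y=D+e*k[1];return (x+y)/2,np.linalg.norm(x-y)
def proj(s,X):
    c=s["R"]@np.array(X)+s["t"];return np.array([s["fx"]*c[0]/c[2]+s["cx"],s["fy"]*c[1]/c[2]+s["cy"]])
def blob(im,near,lo,hi,r=22):
    h=cv2.cvtColor(im,cv2.COLOR_RGB2HSV);m=cv2.inRange(h,lo,hi);w=np.zeros_like(m);cv2.circle(w,tuple(int(v) for v in near),r,255,-1);m&=w
    n,l,st,c=cv2.connectedComponentsWithStats(m);i=1+np.argmax(st[1:,4]);return c[i],st[i]
BR=((5,50,20),(25,255,140))
E
python3 - <<'E'
from h import *
np.set_printoptions(precision=4,suppress=True)
a=cam("top");b=cam("scene");ia,ib=a["image"],b["image"]
print(a["C"],b["C"])
for p,q in (((278,188),(278,231)),((343,188),(332,260))):
    cp,sp=blob(ia,p,*BR);cq,sq=blob(ib,q,*BR);print(cp,sp,cq,sq,tri(a,cp,b,cq),onz(a,cp,.0185),onz(b,cq,.0185))
for n,p,q in(("dome",(288,154),(305,219)),("star",(229,240),(214,243))): print(n,onz(a,p,.005),onz(b,q,.005))
c=cv2.resize(ia[120:300,190:390],None,fx=4,fy=3.33,interpolation=2)
cv2.imwrite("pics/c1.png",cv2.resize(ia[30:230,50:310],None,fx=3,fy=3,interpolation=2)[:,:,::-1])
cv2.imwrite("pics/c2.png",cv2.resize(ib[80:280,150:350],None,fx=3,fy=3,interpolation=2)[:,:,::-1])
E
```

```text
[0.3151 0.1008 1.0072] [-0.0078 -0.2801  0.7654]
[276.5946 187.4414] [265 175  23  26 444] [277.8571 228.5058] [266 222  26  15 259] (array([0.5393, 0.0526, 0.0226]), np.float64(7.544615337149618e-05)) [0.5402 0.0524 0.0185] [0.5424 0.0544 0.0185]
[342.8636 187.1023] [330 178  28  20 440] [332.9331 257.6221] [320 249  26  20 299] (array([ 0.5463, -0.0852,  0.0208]), np.float64(0.002062335734469572)) [ 0.5461 -0.0849  0.0185] [ 0.5488 -0.0853  0.0185]
dome [0.6174 0.0293 0.005 ] [0.6163 0.0272 0.005 ]
star [0.4291 0.1466 0.005 ] [0.4289 0.1478 0.005 ]
```

View pics/c1.png

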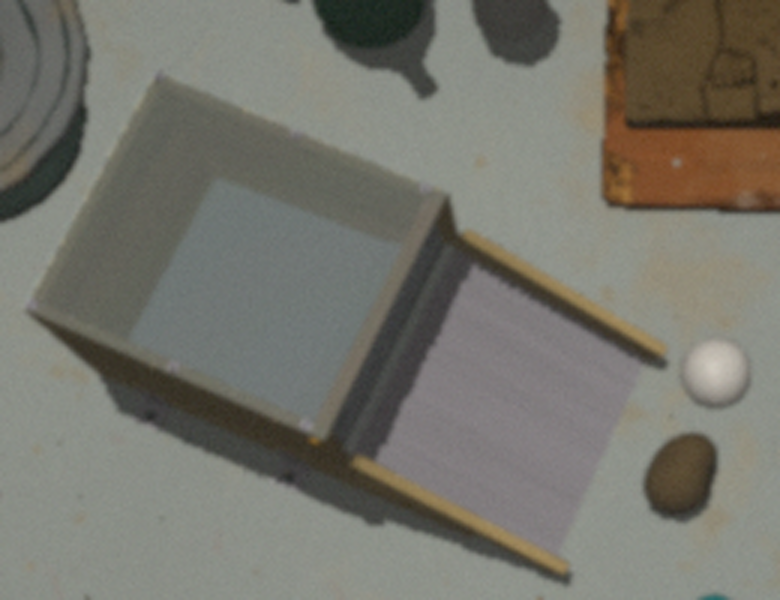

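View pics/c2.png

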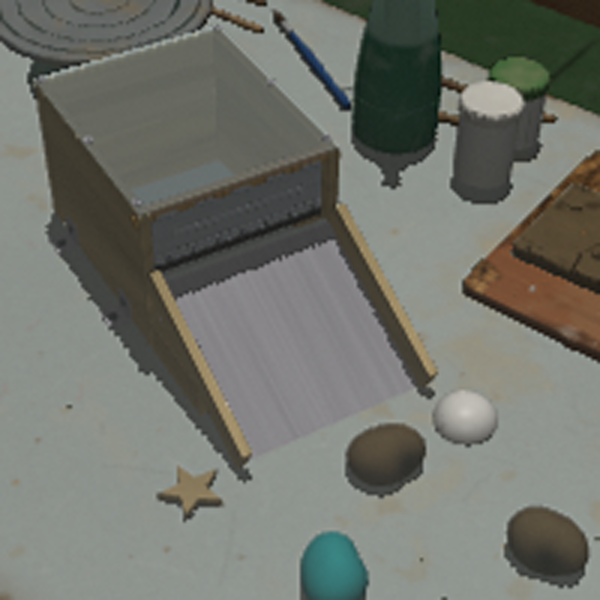

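Run:
```python
from h import *
np.set_printoptions(precision=4,suppress=True)
a=cam("top");b=cam("scene")
A=[(198.3,95.3),(158.3,176.7),(103.3,55.),(60.7,132.7)];B=[(261.7,130.7),(197.7,151.7),(222.3,90),(162.7,107.3)]
P=[]
for p,q in zip(A,B):
    x,e=tri(a,p,b,q);P.append(x);print(x,e,onz(a,p,.143),onz(b,q,.143))
Z=[onz(a,p,.143) for p in A]
print("dims",[np.linalg.norm(Z[i]-Z[j]) for i,j in((0,1),(2,3),(0,2),(1,3))])
for p,q in(((263.3,153.3),(287.3,209.3)),((235,214),(233.3,231.7))):print(tri(a,p,b,q),onz(a,p,0),onz(b,q,0))
```

```text
[0.6885 0.2128 0.1336] 0.0015682644507137014 [0.6851 0.2111 0.143 ] [0.6775 0.2059 0.143 ]
[0.5254 0.2741 0.1404] 0.0022020719250365607 [0.5239 0.2743 0.143 ] [0.524  0.2712 0.143 ]
[0.7637 0.4018 0.1373] 0.0015663062978456422 [0.7614 0.3993 0.143 ] [0.7561 0.3961 0.143 ]
[0.6023 0.4639 0.1395] 0.0003672965292498477 [0.6012 0.4623 0.143 ] [0.5987 0.4598 0.143 ]
dims [np.float64(0.17315531955974617), np.float64(0.17210807623322938), np.float64(0.20314536399941477), np.float64(0.20325375930227504)]
(array([ 0.6195,  0.081 , -0.0004]), np.float64(0.002547925476216963)) [0.6185 0.0819 0.    ] [0.6203 0.08   0.    ]
(array([0.484 , 0.137 , 0.0008]), np.float64(0.0006564639233860476)) [0.4844 0.1368 0.    ] [0.4843 0.1376 0.    ]
```

```bash
cat >> h.py <<'E'
O=np.array([.6034,.2395]);TH=np.radians(67.9);U=np.array([np.cos(TH),np.sin(TH)]);V=np.array([-U[1],U[0]])
def box(P): d=np.array(P[:2])-O;return np.array([d@U,d@V])*1000
def toolbox():
    o=robot.get_obs();from scipy.spatial.transform import Rotation as Ro
    p=o["tool_pos"];print("t",round(o["time"],2),"tcp box mm",box(p).round(1),"z",round(p[2]*1000,1),"yawerr deg",round(np.degrees(o["ee_rot"][2])-67.9+90,2),"rp",np.round(o["ee_rot"][:2],3),"F",np.round(o["wrist_force"],1),"w",round(o["width"]*1000,1))
E
python3 - <<'E'
from h import *
np.set_printoptions(precision=1,suppress=True)
a=cam("top")
for p in((292,242),(346,235),(326,281),(288,154),(229,240)):print(p,box(onz(a,p,.018)))
for p in((276.6,187.4),(342.9,187.1)):print(p,box(onz(a,p,.0185)))
toolbox()
E
python3 -m handwheel '[{"delta_pos":[-320,0,-467],"yaw":1.504},{"delta_pos":[-320,0,-467],"yaw":1.504},{"delta_pos":[-320,0,-467],"yaw":1.504},{"delta_pos":[-320,0,-467],"yaw":1.504},{"delta_pos":[-320,0,-467],"yaw":1.504},{"delta_pos":[-320,0,-467],"yaw":1.504},{"delta_pos":[-320,0,-467],"yaw":1.504},{"delta_pos":[-320,0,-467],"yaw":1.504},{"delta_pos":[-320,0,-467],"yaw":1.504},{"delta_pos":[-320,0,-467],"yaw":1.504},{"delta_pos":[-320,0,-467],"yaw":1.504},{"delta_pos":[-320,0,-467],"yaw":1.504}]' 187
python3 -c "from h import *;toolbox()"
```

```text
(292, 242) [-270.7   79. ]
(346, 235) [-365.    20.9]
(326, 281) [-362.8  122.6]
(288, 154) [-190.1  -88.1]
(229, 240) [-152.8  127.7]
(276.6, 187.4) [-197.1  -11.9]
(342.9, 187.1) [-322.2  -69. ]
t 0.4 tcp box mm [ 99.8 432.6] z 174.6 yawerr deg 86.21 rp [-1.6  0. ] F [0.1 0.2 0.7] w 94.2
time: 1.6
tool_pos: [0.5219, -0.001, 0.1743]
ee_rot: [-1.572, -0.0, -0.39]
wrist_force: [-0.9, -0.2, 0.3]
width: 0.025
t 1.6 tcp box mm [-253.5  -15. ] z 174.3 yawerr deg -0.24 rp [-1.572 -0.   ] F [-0.9 -0.2  0.3] w 25.0
```

```bash
python3 -m handwheel '[{"delta_pos":[-3,40,0],"yaw":0},{"delta_pos":[-3,80,0],"yaw":0},{"delta_pos":[-3,120,0],"yaw":0},{"delta_pos":[-3,145,0],"yaw":0},{"delta_pos":[-3,164,0],"yaw":0},{"delta_pos":[-3,164,0],"yaw":0},{"delta_pos":[-3,164,0],"yaw":0}]'
python3 - <<'E'
from h import *
toolbox()
for n in("top","wrist"):
    cv2.imwrite(f"pics/{n}1.png",cam(n)["image"][:,:,::-1])
E
```

```text
time: 2.3
tool_pos: [0.5178, 0.0047, 0.0112]
ee_rot: [-1.57, 0.0, -0.384]
wrist_force: [-0.7, -0.1, -0.1]
width: 0.0251
t 2.3 tcp box mm [-249.7   -9. ] z 11.2 yawerr deg 0.08 rp [-1.57  0.  ] F [-0.7 -0.1 -0.1] w 25.1
```

View pics/wrist1.png

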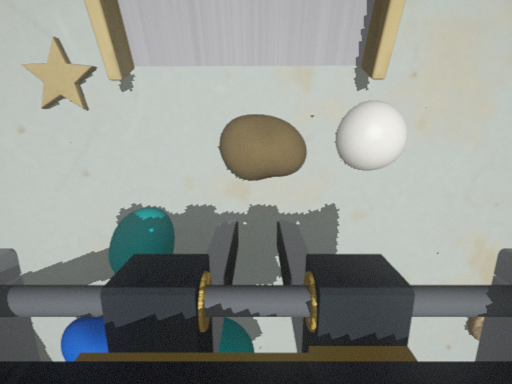

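View pics/top1.png

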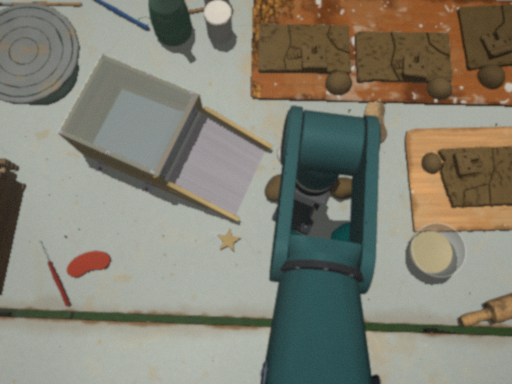

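```bash
python3 -m handwheel '[{"delta_pos":[1,0,6],"yaw":0},{"delta_pos":[2,0,12],"yaw":0},{"delta_pos":[2,0,17],"yaw":0},{"delta_pos":[2,0,22],"yaw":0},{"delta_pos":[2,0,28],"yaw":0},{"delta_pos":[2,0,34],"yaw":0},{"delta_pos":[2,0,40],"yaw":0},{"delta_pos":[2,0,46],"yaw":0},{"delta_pos":[2,0,52],"yaw":0},{"delta_pos":[2,0,58],"yaw":0},{"delta_pos":[2,0,64],"yaw":0}]'
python3 - <<'E'
from h import *
toolbox()
for n in("wrist","scene"):
    cv2.imwrite(f"pics/{n}2.png",cam(n)["image"][:,:,::-1])
E
```

```text
time: 3.5
tool_pos: [0.5439, 0.0632, 0.0108]
ee_rot: [-1.571, 0.0, -0.385]
wrist_force: [0.1, 0.1, 0.8]
width: 0.0248
t 3.5 tcp box mm [-185.7  -11.1] z 10.8 yawerr deg 0.04 rp [-1.571  0.   ] F [0.1 0.1 0.8] w 24.8
```

View pics/wrist2.png

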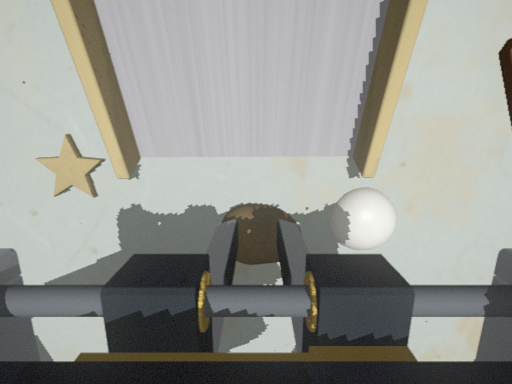

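View pics/scene2.png

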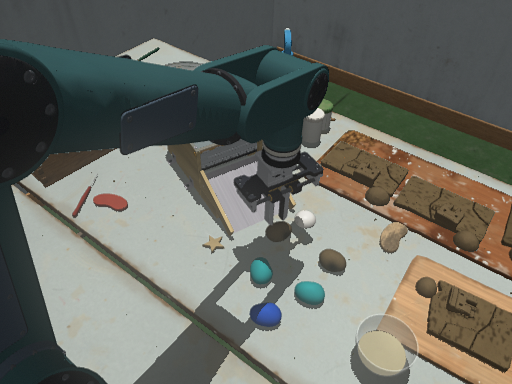

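Run:
```python
from h import *
np.set_printoptions(precision=1,suppress=True)
toolbox()
p=robot.get_obs()["tool_pos"]
b=cam("scene");w=cam("wrist")
print(proj(b,p),proj(w,p),w["C"],box(w["C"]),w["R"][2])
for n,s,q in(("s",b,(278,231)),("w",w,(260,232))):
    c,st=blob(s["image"],q,*BR,r=40);print(n,c,st,box(onz(s,c,.0185)))
print("foot w",box(onz(w,(245,157),0)),"foot",proj(w,[*(O-.145*U),0]))
I=cv2.resize(b["image"][160:280,220:340],None,fx=5,fy=5,interpolation=2);cv2.imwrite("pics/c3.png",I[:,:,::-1])
```

```text
t 3.6 tcp box mm [-185.4  -11.1] z 10.8 yawerr deg 0.09 rp [-1.6 -0. ] F [ 0.1 -0.1  0. ] w 25.2
[274.8 228.4] [256.8 218.6] [0.6 0.1 0.2] [-115.4  -11. ] [-0.1 -0.2 -1. ]
s [290.7 204.4] [289 200   7   9  30] [-145.9  -80.9]
w [256.4 233.5] [ 226  204   69   60 2272] [-194.4  -10.9]
foot w [-140.1   -2.1] foot [242.3 163.4]
```

View pics/c3.png

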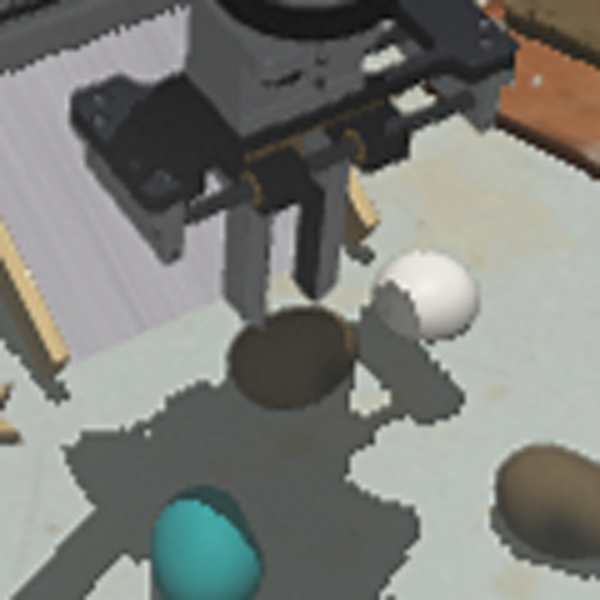

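Run:
```python
from h import *
np.set_printoptions(precision=1,suppress=True)
b=cam("scene");w=cam("wrist")
for z in(0,.011,.02,.03,.04):
    print(z,[ (x,proj(b,[*(O+x/1000*U-.011*V),z]).round(0)) for x in(-225,-205,-185,-165)])
for L in(-25,25): print("tips",[proj(b,[*(O-(.1854-dx)*U+(-.011+L/1000)*V),.011]) for dx in(-.008,.008)])
print("lump",proj(b,[*(O-.197*U-.011*V),.0185]),proj(w,[*(O-.197*U-.011*V),.0185]),proj(w,[*(O-.160*U-.011*V),.0185]))
I=cv2.resize(b["image"][195:255,240:320],None,fx=10,fy=10,interpolation=0);cv2.imwrite("pics/c4.png",I[:,:,::-1])
```

```text
0 [(-225, array([284., 243.])), (-205, array([279., 237.])), (-185, array([274., 231.])), (-165, array([270., 226.]))]
0.011 [(-225, array([284., 240.])), (-205, array([279., 234.])), (-185, array([275., 228.])), (-165, array([270., 223.]))]
0.02 [(-225, array([285., 238.])), (-205, array([280., 232.])), (-185, array([275., 226.])), (-165, array([270., 220.]))]
0.03 [(-225, array([285., 235.])), (-205, array([280., 229.])), (-185, array([275., 223.])), (-165, array([270., 217.]))]
0.04 [(-225, array([285., 232.])), (-205, array([280., 226.])), (-185, array([275., 220.])), (-165, array([271., 214.]))]
tips [array([285.8, 226.6]), array([282. , 222.1])]
tips [array([267.3, 234.9]), array([263.6, 230.2])]
lump [277.7 229.6] [256.6 236.3] [256.7 187.4]
```

View pics/c4.png

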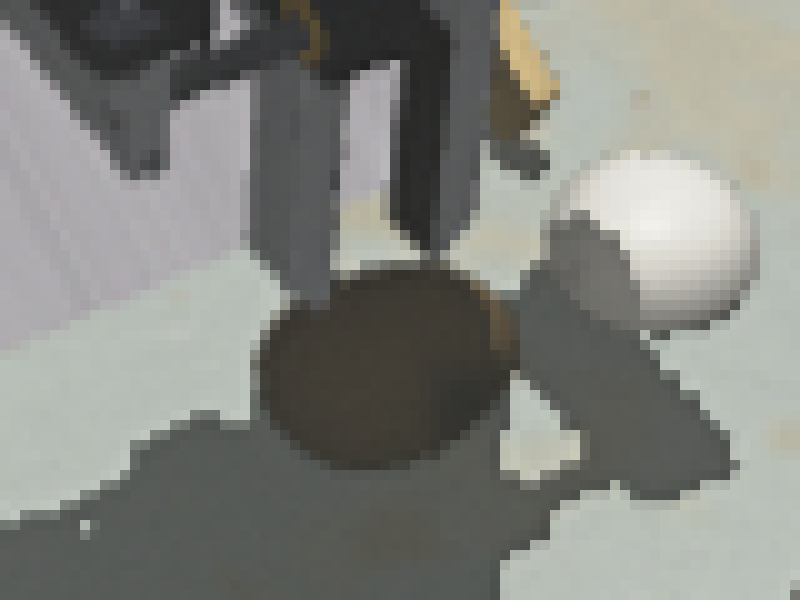

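The fingers reached TCP x = -185 mm but the lump hasn't moved. In the enlarged scene crop the left tip (271,225) overlaps the lump's top, so the tips look higher than the reported z of 11 mm. I'll back off and measure the real tip height.

```bash
python3 -m handwheel '[{"delta_pos":[0,-10,0],"yaw":0},{"delta_pos":[0,-10,-20],"yaw":0},{"delta_pos":[0,-10,-40],"yaw":0},{"delta_pos":[0,-10,-70],"yaw":0},{"delta_pos":[0,0,-70],"yaw":0},{"delta_pos":[0,0,-70],"yaw":0}]'
python3 - <<'E'
from h import *
np.set_printoptions(precision=1,suppress=True)
toolbox()
p=robot.get_obs()["tool_pos"]
b=cam("scene");w=cam("wrist")
print("TCP proj scene",proj(b,p),"wrist",proj(w,p))
I=cv2.resize(b["image"][200:275,240:340],None,fx=8,fy=8,interpolation=0);cv2.imwrite("pics/c5.png",I[:,:,::-1])
I=cv2.resize(w["image"][190:290,180:340],None,fx=5,fy=5,interpolation=0);cv2.imwrite("pics/c6.png",I[:,:,::-1])
E
```

```text
time: 4.4
tool_pos: [0.5166, -0.0023, 0.0101]
ee_rot: [-1.571, 0.002, -0.387]
wrist_force: [-0.6, 0.6, -0.3]
width: 0.0247
t 4.4 tcp box mm [-256.7  -10.5] z 10.1 yawerr deg -0.05 rp [-1.6  0. ] F [-0.6  0.6 -0.3] w 24.7
TCP proj scene [292.  250.3] wrist [256.5 219.8]
```

View pics/c5.png

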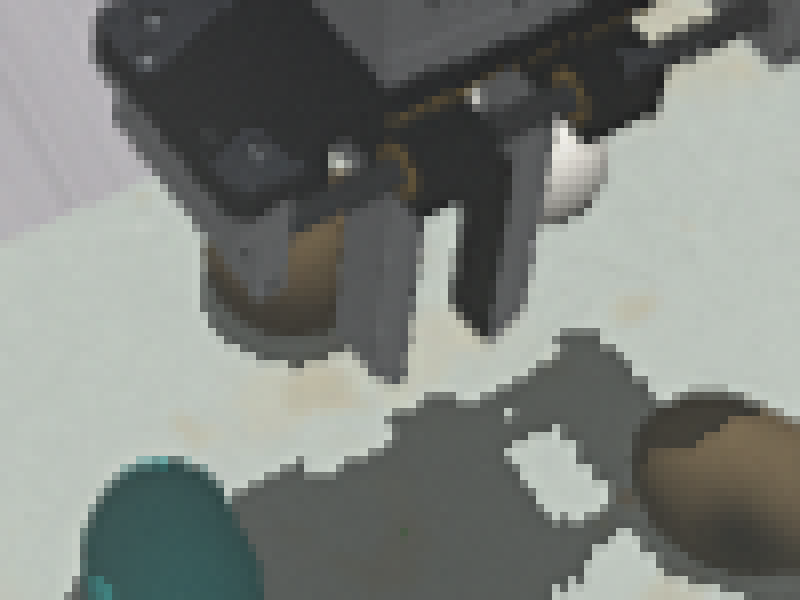

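View pics/c6.png

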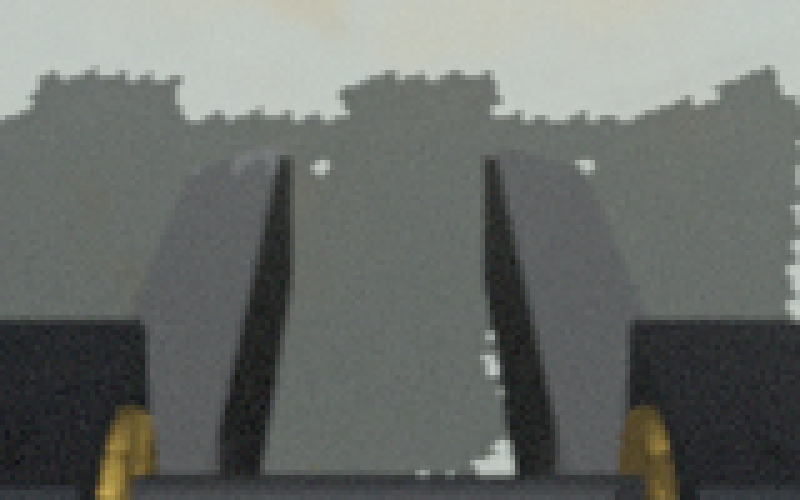

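Run:
```python
from h import *
np.set_printoptions(precision=4,suppress=True)
b=cam("scene");w=cam("wrist")
for q,p in(((289.9,247.7),(237.6,221.3)),((301.0,242.2),(277.5,221.3))):
    x,e=tri(b,q,w,p);print(x,box(x),e)
p=robot.get_obs()["tool_pos"]
for dx in(0,5,10,-10,-20):
  for z in(.01,.02,.03,.04): print(dx,z,[proj(b,[*(O+(-256.7+dx)/1000*U+(-10.5+L)/1000*V),z]).round(1) for L in(12.5,-12.5)])
# wrist check of bench features: foot, dome, star not visible? lump
c,st=blob(w["image"],(258,140),*BR,r=60);print(c,box(onz(w,c,.0185)),box(onz(w,c,.0)))
cv2.imwrite("pics/w3.png",w["image"][:,:,::-1])
```

```text
[0.508  0.0031 0.0233] [-254.9601   -0.5905] 0.007241827984102548
[ 0.5349 -0.0077  0.0234] [-254.8346  -29.5527] 0.00791140980910045
0 0.01 [array([287.2, 252.6]), array([296.7, 248.1])]
0 0.02 [array([287.6, 249.7]), array([297.1, 245.3])]
0 0.03 [array([287.9, 246.9]), array([297.5, 242.4])]
0 0.04 [array([288.3, 244. ]), array([297.9, 239.5])]
5 0.01 [array([286., 251.]), array([295.4, 246.5])]
5 0.02 [array([286.3, 248.2]), array([295.8, 243.7])]
5 0.03 [array([286.6, 245.3]), array([296.2, 240.8])]
5 0.04 [array([287. , 242.4]), array([296.6, 237.9])]
10 0.01 [array([284.7, 249.4]), array([294.1, 245. ])]
10 0.02 [array([285. , 246.6]), array([294.5, 242.1])]
10 0.03 [array([285.3, 243.7]), array([294.9, 239.3])]
10 0.04 [array([285.7, 240.8]), array([295.3, 236.3])]
-10 0.01 [array([289.8, 255.8]), array([299.3, 251.2])]
-10 0.02 [array([290.1, 253. ]), array([299.7, 248.4])]
-10 0.03 [array([290.5, 250.1]), array([300.1, 245.5])]
-10 0.04 [array([290.9, 247.2]), array([300.6, 242.6])]
-20 0.01 [array([292.4, 259. ]), array([301.9, 254.4])]
-20 0.02 [array([292.7, 256.2]), array([302.3, 251.6])]
-20 0.03 [array([293.1, 253.4]), array([302.8, 248.8])]
-20 0.04 [array([293.5, 250.5]), array([303.3, 245.8])]
[259.7213 138.3746] [-194.9757  -13.1049] [-195.8776  -13.2839]
```

View pics/w3.png

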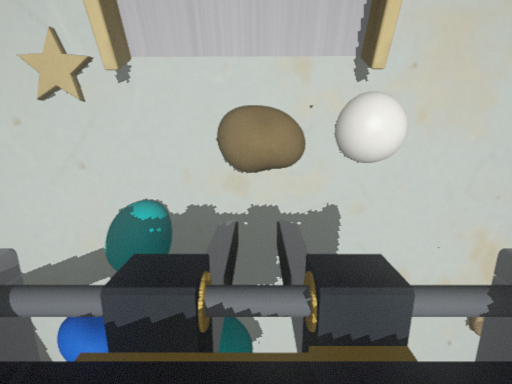

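```bash
python3 - <<'E'
from h import *
np.set_printoptions(precision=1,suppress=True)
b=cam("scene");w=cam("wrist");t=cam("top")
print(w["C"]*1000,box(w["C"]))
for dx in(-8,0,8):
  for z in(.01,.02,.03,.04): print(dx,z,*[proj(c,[*(O+(-256.7+dx)/1000*U+(-10.5+L)/1000*V),z]).round(1) for c in(w,b) for L in(12.5,-12.5)])
E
python3 -c "
import cv2
I=cv2.imread('pics/wrist1.png');cv2.imwrite('pics/c7.png',cv2.resize(I[200:384,130:390],None,fx=3,fy=3,interpolation=0))"
```

```text
[544.2  63.9 221.1] [-185.   -11.2]
-8 0.01 [239.3 230.2] [271.9 230.3] [289.3 255.1] [298.7 250.6]
-8 0.02 [238.6 235.1] [272.6 235.1] [289.6 252.3] [299.2 247.8]
-8 0.03 [237.7 240.4] [273.3 240.4] [290.  249.5] [299.6 244.9]
-8 0.04 [236.7 246.2] [274.1 246.3] [290.4 246.5] [300. 242.]
0 0.01 [239.2 220.3] [272.  220.4] [287.2 252.6] [296.7 248.1]
0 0.02 [238.4 224.8] [272.7 224.9] [287.6 249.7] [297.1 245.3]
0 0.03 [237.5 229.6] [273.5 229.7] [287.9 246.9] [297.5 242.4]
0 0.04 [236.6 235. ] [274.3 235. ] [288.3 244. ] [297.9 239.5]
8 0.01 [239.1 210.3] [272.2 210.4] [285.2 250. ] [294.6 245.6]
8 0.02 [238.3 214.3] [272.9 214.4] [285.5 247.2] [295.  242.8]
8 0.03 [237.4 218.7] [273.7 218.8] [285.9 244.3] [295.4 239.9]
8 0.04 [236.4 223.5] [274.5 223.6] [286.2 241.4] [295.8 236.9]
```

View pics/c7.png

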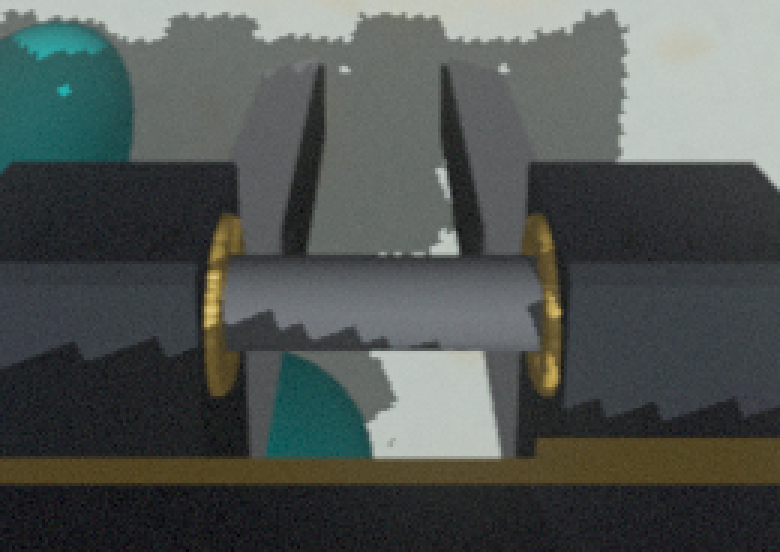

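Both views agree: the real finger ends sit at z≈37 mm when the TCP reads z≈10 mm. Wrist tip corners are (237.6,221) and (277.5,221); scene corners are (290.6,247.7) and (301.3,242.3). So the fingers went just over the lump, which didn't move. The tips are about 27 mm short of the reported TCP. I'll go lower in small steps and watch the force.

```bash
python3 -m handwheel '[{"delta_pos":[0,6,0],"yaw":0},{"delta_pos":[0,12,0],"yaw":0},{"delta_pos":[0,16,0],"yaw":0},{"delta_pos":[0,16,0],"yaw":0}]'
python3 - <<'E'
from h import *
toolbox()
b=cam("scene");w=cam("wrist")
I=cv2.resize(b["image"][200:275,240:340],None,fx=8,fy=8,interpolation=0);cv2.imwrite("pics/c8.png",I[:,:,::-1])
cv2.imwrite("pics/w4.png",w["image"][:,:,::-1])
E
```

```text
time: 5.15
tool_pos: [0.5164, -0.002, -0.0065]
ee_rot: [-1.571, 0.002, -0.385]
wrist_force: [-0.9, 0.1, -0.1]
width: 0.025
t 5.15 tcp box mm [-256.5  -10.2] z -6.5 yawerr deg 0.04 rp [-1.571  0.002] F [-0.9  0.1 -0.1] w 25.0
```

View pics/c8.png

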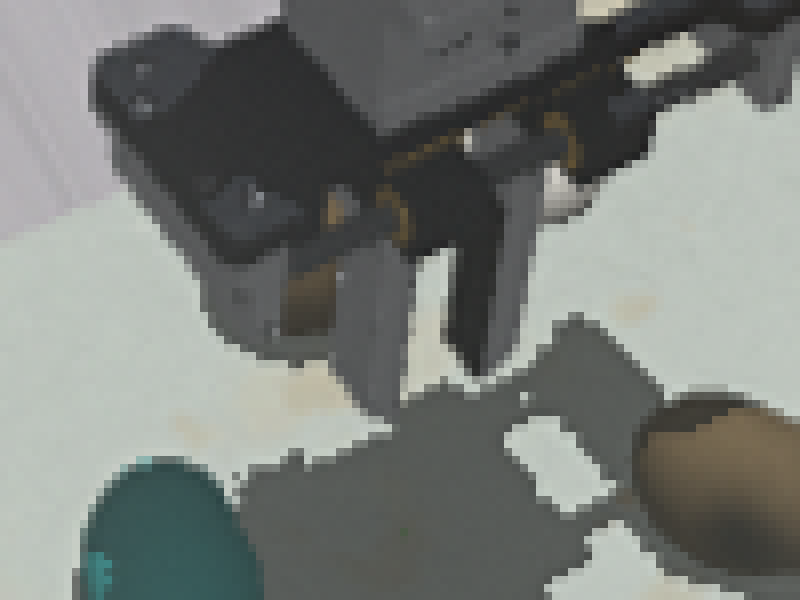

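Run:
```python
from h import *
np.set_printoptions(precision=0,suppress=True)
b=cam("scene");w=cam("wrist")
for L in(70,88):
  for z in(.03,.05,.07,.09): print(L,z,*[proj(b,[*(O+(-256.5+dx)/1000*U+(-10.2+L)/1000*V),z]) for dx in(-37,-8,8,37)],"W",*[proj(w,[*(O+(-256.5+dx)/1000*U+(-10.2+L)/1000*V),z]) for dx in(-8,8)])
```

```text
70 0.03 [274. 270.] [267. 260.] [263. 255.] [256. 245.] W [147. 249.] [145. 225.]
70 0.05 [275. 264.] [267. 254.] [263. 249.] [256. 240.] W [134. 263.] [131. 237.]
70 0.07 [275. 259.] [268. 248.] [264. 243.] [256. 233.] W [118. 281.] [115. 252.]
70 0.09 [276. 252.] [268. 242.] [264. 237.] [257. 227.] W [ 98. 305.] [ 93. 272.]
88 0.03 [267. 274.] [260. 264.] [256. 258.] [249. 249.] W [119. 249.] [116. 225.]
88 0.05 [267. 268.] [260. 258.] [256. 252.] [249. 243.] W [103. 263.] [100. 237.]
88 0.07 [268. 262.] [260. 252.] [256. 246.] [249. 237.] W [ 83. 281.] [ 79. 252.]
88 0.09 [268. 256.] [260. 246.] [256. 240.] [249. 231.] W [ 57. 305.] [ 51. 272.]
```

View pics/w4.png

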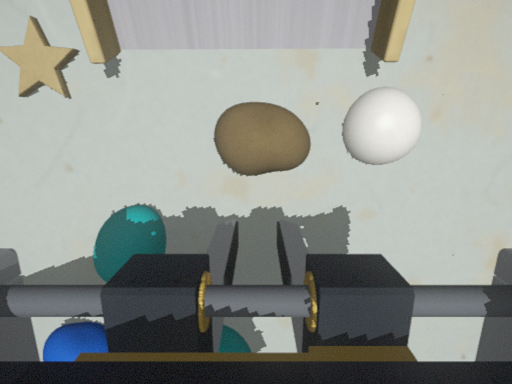

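```bash
python3 -m handwheel '[{"delta_pos":[2,4,0],"yaw":0},{"delta_pos":[2,8,4],"yaw":0},{"delta_pos":[2,8,10],"yaw":0},{"delta_pos":[2,8,16],"yaw":0},{"delta_pos":[2,8,21],"yaw":0},{"delta_pos":[2,8,26],"yaw":0},{"delta_pos":[2,8,32],"yaw":0},{"delta_pos":[2,8,38],"yaw":0},{"delta_pos":[2,8,44],"yaw":0},{"delta_pos":[2,8,50],"yaw":0}]'
python3 - <<'E'
from h import *
toolbox()
w=cam("wrist")
c,st=blob(w["image"],(258,170),*BR,r=60);print(c,box(onz(w,c,.0185)))
cv2.imwrite("pics/w5.png",w["image"][:,:,::-1])
E
```

```text
time: 6.35
tool_pos: [0.5383, 0.0438, -0.0131]
ee_rot: [-1.571, -0.0, -0.385]
wrist_force: [-0.1, -1.1, 1.6]
width: 0.0249
t 6.35 tcp box mm [-205.8  -13.3] z -13.1 yawerr deg 0.04 rp [-1.571 -0.   ] F [-0.1 -1.1  1.6] w 24.9
[257.72979379 188.26191041] [-174.84934007  -13.83734832]
```

View pics/w5.png

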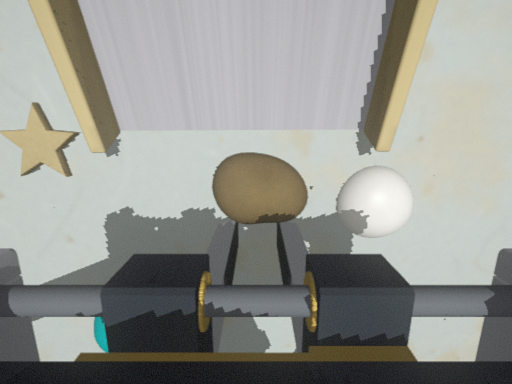

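```bash
python3 -m handwheel '[{"delta_pos":[0,0,6],"yaw":0},{"delta_pos":[0,0,12],"yaw":0},{"delta_pos":[0,0,18],"yaw":0},{"delta_pos":[0,0,24],"yaw":0},{"delta_pos":[0,0,30],"yaw":0},{"delta_pos":[0,0,36],"yaw":0},{"delta_pos":[0,0,42],"yaw":0},{"delta_pos":[0,-1,48],"yaw":0},{"delta_pos":[0,-2,54],"yaw":0},{"delta_pos":[0,-4,60],"yaw":0},{"delta_pos":[0,-6,66],"yaw":0},{"delta_pos":[0,-9,72],"yaw":0}]'
python3 - <<'E'
from h import *
toolbox()
w=cam("wrist");cv2.imwrite("pics/w6.png",w["image"][:,:,::-1])
E
```

```text
time: 7.6
tool_pos: [0.565, 0.1097, -0.0039]
ee_rot: [-1.573, -0.0, -0.385]
wrist_force: [-0.8, -3.6, 1.4]
width: 0.0248
t 7.6 tcp box mm [-134.7  -13.3] z -3.9 yawerr deg 0.03 rp [-1.573 -0.   ] F [-0.8 -3.6  1.4] w 24.8
```

View pics/w6.png

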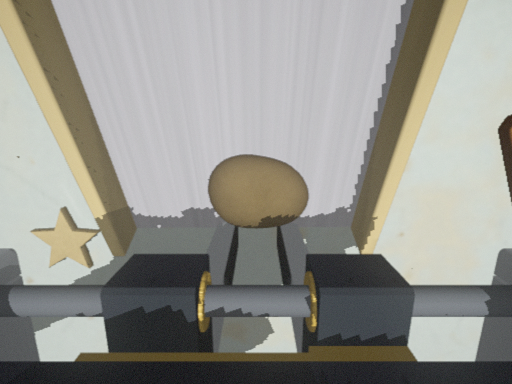

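```bash
python3 -m handwheel '[{"delta_pos":[0,-3,6],"yaw":0},{"delta_pos":[0,-6,12],"yaw":0},{"delta_pos":[0,-8,18],"yaw":0},{"delta_pos":[0,-11,24],"yaw":0},{"delta_pos":[0,-14,30],"yaw":0},{"delta_pos":[0,-17,36],"yaw":0},{"delta_pos":[0,-20,42],"yaw":0},{"delta_pos":[0,-22,48],"yaw":0},{"delta_pos":[0,-25,54],"yaw":0},{"delta_pos":[0,-28,60],"yaw":0},{"delta_pos":[0,-31,66],"yaw":0},{"delta_pos":[0,-34,72],"yaw":0}]'
python3 - <<'E'
from h import *
toolbox()
w=cam("wrist");cv2.imwrite("pics/w7.png",w["image"][:,:,::-1])
w=cam("scene");cv2.imwrite("pics/s7.png",cv2.resize(w["image"][60:260,140:340],None,fx=3,fy=3,interpolation=2)[:,:,::-1])
E
```

```text
time: 8.85
tool_pos: [0.5921, 0.177, 0.0301]
ee_rot: [-1.571, 0.0, -0.385]
wrist_force: [-2.3, -3.9, 1.9]
width: 0.0249
t 8.85 tcp box mm [-62.2 -13.1] z 30.1 yawerr deg 0.03 rp [-1.571  0.   ] F [-2.3 -3.9  1.9] w 24.9
```

View pics/w7.png

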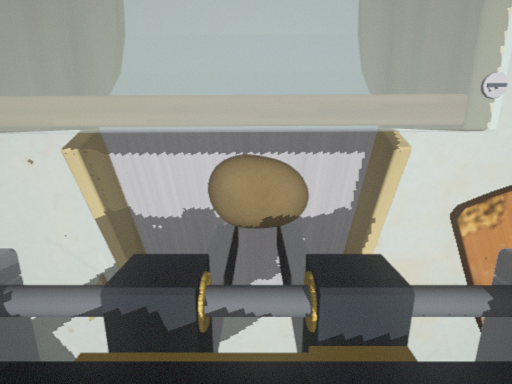

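View pics/s7.png

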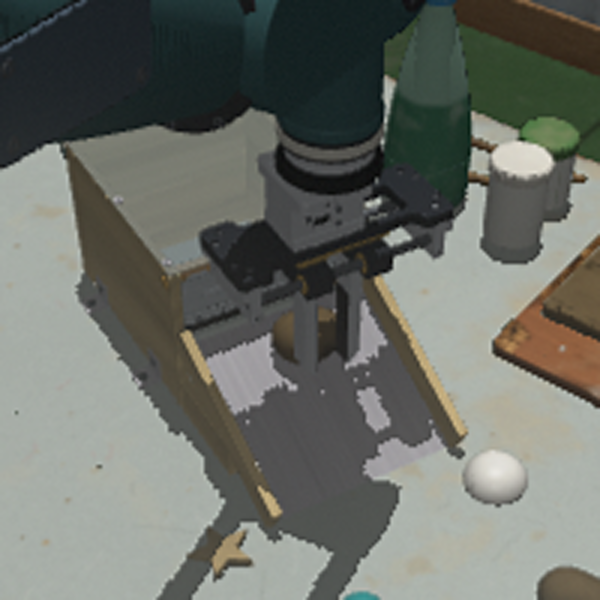

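```bash
python3 -m handwheel '[{"delta_pos":[0,-8,3],"yaw":0},{"delta_pos":[0,-14,7],"yaw":0},{"delta_pos":[0,-17,11],"yaw":0},{"delta_pos":[0,-19,14],"yaw":0}]'
python3 - <<'E'
from h import *
toolbox()
w=cam("wrist");cv2.imwrite("pics/w8.png",w["image"][:,:,::-1])
w=cam("scene");cv2.imwrite("pics/s8.png",cv2.resize(w["image"][100:200,180:300],None,fx=6,fy=6,interpolation=2)[:,:,::-1])
p=robot.get_obs()["tool_pos"]
for dx in(-37,37):
  for L in(-88,88): print(dx,L,(6*(proj(w,[*(O+box(p)[0]/1000*U+dx/1000*U+(-13.1+L)/1000*V),p[2]+.097])-[180,100])).round(0))
E
```

```text
time: 9.35
tool_pos: [0.5978, 0.1904, 0.0495]
ee_rot: [-1.57, -0.001, -0.385]
wrist_force: [-1.1, -3.1, 0.0]
width: 0.0254
t 9.35 tcp box mm [-47.6 -13.3] z 49.5 yawerr deg 0.05 rp [-1.57e+00 -1.00e-03] F [-1.1 -3.1  0. ] w 25.4
-37 -88 [645. 274.]
-37 88 [233. 425.]
37 -88 [542. 172.]
37 88 [143. 309.]
```

View pics/w8.png

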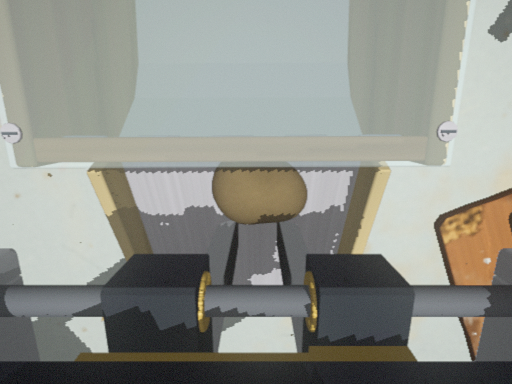

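View pics/s8.png

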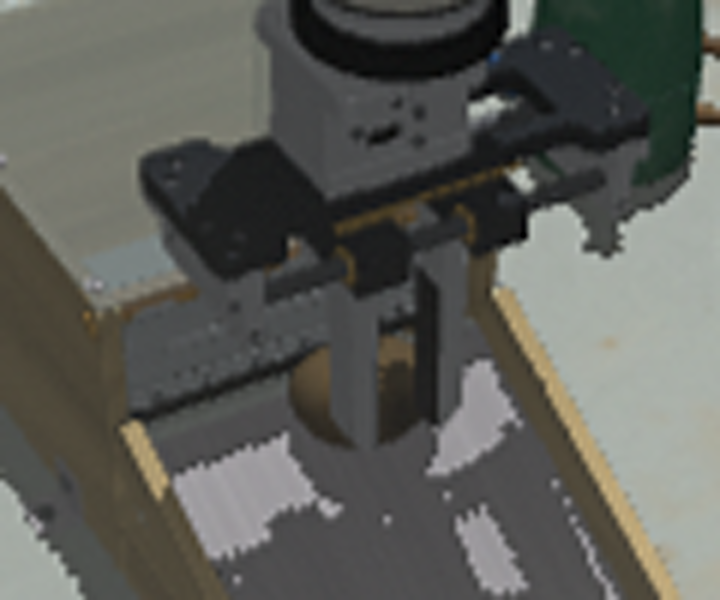

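```bash
python3 -m handwheel '[{"delta_pos":[0,-3,4],"yaw":0},{"delta_pos":[0,-6,8],"yaw":0},{"delta_pos":[0,-8,12],"yaw":0},{"delta_pos":[0,-9,16],"yaw":0},{"delta_pos":[0,-10,20],"yaw":0},{"delta_pos":[0,-11,23],"yaw":0}]'
python3 - <<'E'
from h import *
toolbox()
w=cam("wrist");cv2.imwrite("pics/w9.png",w["image"][:,:,::-1])
w=cam("scene");cv2.imwrite("pics/s9.png",cv2.resize(w["image"][100:200,180:300],None,fx=6,fy=6,interpolation=2)[:,:,::-1])
E
```

```text
time: 10.05
tool_pos: [0.6063, 0.2107, 0.0607]
ee_rot: [-1.572, -0.001, -0.385]
wrist_force: [-1.7, -5.4, 6.1]
width: 0.0253
t 10.05 tcp box mm [-25.6 -13.5] z 60.7 yawerr deg 0.03 rp [-1.572e+00 -1.000e-03] F [-1.7 -5.4  6.1] w 25.3
```

View pics/w9.png

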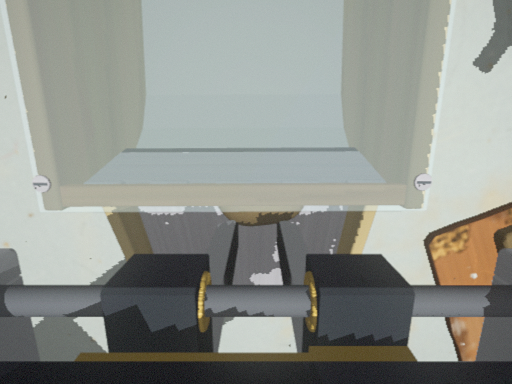

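View pics/s9.png

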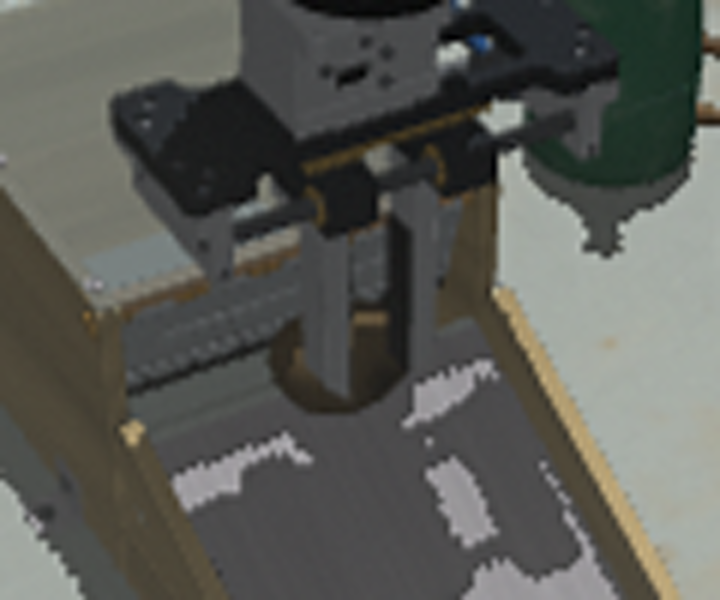

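```bash
python3 -m handwheel '[{"delta_pos":[0,0,-5],"yaw":0},{"delta_pos":[0,7,-5],"yaw":0},{"delta_pos":[0,7,-1],"yaw":0},{"delta_pos":[0,7,2],"yaw":0},{"delta_pos":[0,7,4],"yaw":0}]'
python3 - <<'E'
from h import *
toolbox()
w=cam("scene");cv2.imwrite("pics/s10.png",cv2.resize(w["image"][100:200,180:300],None,fx=6,fy=6,interpolation=2)[:,:,::-1])
E
```

```text
time: 10.65
tool_pos: [0.6058, 0.2095, 0.0533]
ee_rot: [-1.581, 0.0, -0.387]
wrist_force: [-7.4, -13.3, 11.7]
width: 0.0251
t 10.65 tcp box mm [-26.9 -13.5] z 53.3 yawerr deg -0.06 rp [-1.581  0.   ] F [ -7.4 -13.3  11.7] w 25.1
```

View pics/s10.png

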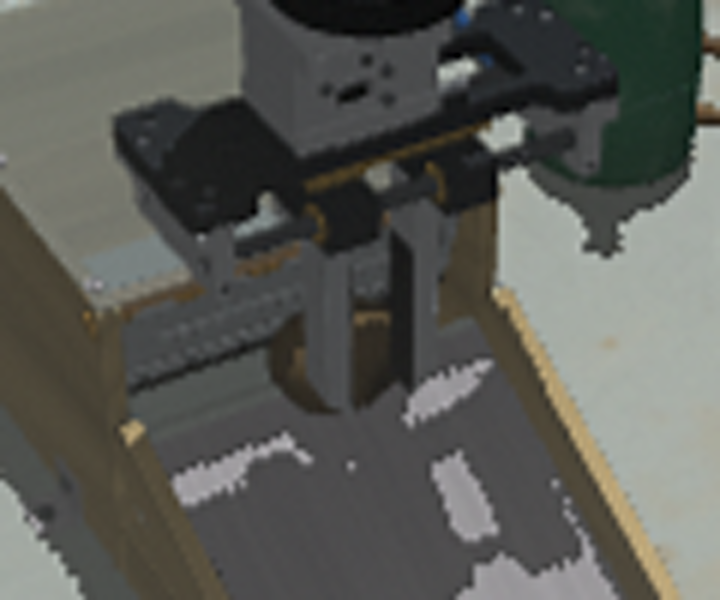

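```bash
python3 -m handwheel '[{"delta_pos":[0,0,-10],"yaw":0},{"delta_pos":[0,-4,-10],"yaw":0}]'
python3 - <<'E'
from h import *
toolbox()
w=cam("top");cv2.imwrite("pics/t11.png",cv2.resize(w["image"][60:210,120:280],None,fx=5,fy=4,interpolation=2)[:,:,::-1])
w=cam("scene");cv2.imwrite("pics/s11.png",cv2.resize(w["image"][100:200,180:300],None,fx=6,fy=6,interpolation=2)[:,:,::-1])
w=cam("wrist");cv2.imwrite("pics/w11.png",w["image"][:,:,::-1])
E
```

```text
time: 10.9
tool_pos: [0.6027, 0.2052, 0.0552]
ee_rot: [-1.571, 0.002, -0.386]
wrist_force: [0.7, 0.4, -0.6]
width: 0.0252
t 10.9 tcp box mm [-32.  -12.3] z 55.2 yawerr deg -0.02 rp [-1.571  0.002] F [ 0.7  0.4 -0.6] w 25.2
```

View pics/s11.png

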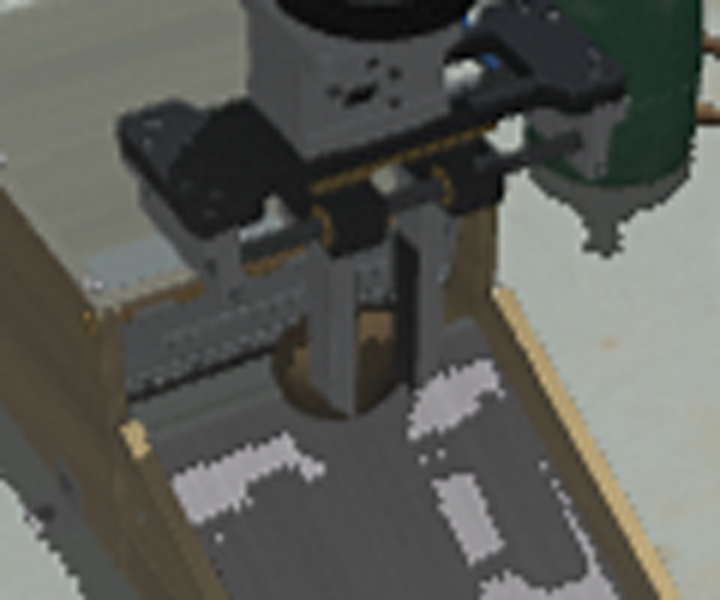

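View pics/w11.png

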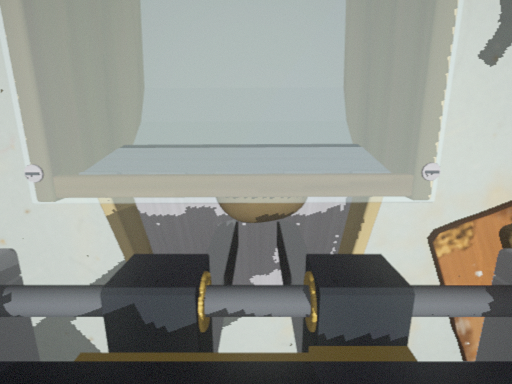

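Run:
```python
from h import *
np.set_printoptions(precision=1,suppress=True)
w=cam("wrist");print(w["C"]*1000,box(w["C"]),robot.get_obs()["tool_pos"]*1000)
# front roof screws/front corners at z .143: pixels
for z in(.143,.116,.17):
  A,B=onz(w,(41,199),z),onz(w,(426,198),z);print(z,box(A),box(B),np.linalg.norm(A-B))
# camera at w5: shift by tool motion (same orientation)
p5=np.array([.5383,.0438,-.0131]);d=p5-robot.get_obs()["tool_pos"];w["C"]=w["C"]+d
for n,p,h in(("dome",(375,202),.008),("star",(38,142),.006),("footL",(118,130),0),("footR",(370,129),0)):
  for dz in(0,.027):
    s=dict(w);s["C"]=w["C"]+[0,0,dz];print(n,dz,box(onz(s,p,h)))
```

```text
[630.2 271.4 266.7] [ 39.7 -12.9] [603.8 206.4  56.4]
0.143 [ 7.5 81.6] [  8.3 -86.9] 0.1685886697132124
0.116 [  0.5 102.3] [   1.4 -103.1] 0.20539431269654632
0.17 [14.5 61. ] [ 15.1 -70.8] 0.13178302672987843
dome 0 [-186.4  -92.8]
dome 0.027 [-193.7 -104.1]
star 0 [-147.3  128. ]
star 0.027 [-149.  148.]
footL 0 [-139.8   78.3]
footL 0.027 [-140.3   90.8]
footR 0 [-138.8  -87.9]
footR 0.027 [-139.2  -98.1]
```

View pics/t11.png

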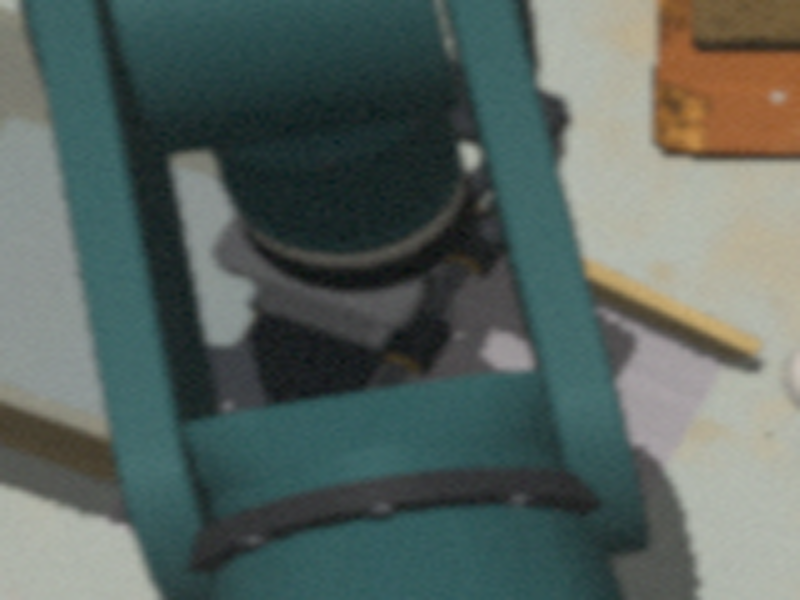

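```bash
python3 - <<'E'
from h import *
np.set_printoptions(precision=0,suppress=True)
b=cam("scene");w=cam("wrist")
p=robot.get_obs()["tool_pos"];f=box(p)[0]
g=lambda c,dx,L,h:proj(c,[*(O+(f+dx)/1000*U+(-12.5+L)/1000*V),p[2]+h/1000])
print("wrist")
for dx in(0,8,15,25):
  print(dx,[(h,g(w,dx,50,h),g(w,dx,12,h)) for h in(27,60,80,95)])
print("scene crop s11")
for dx in(-8,-15,-25):
  print(dx,[(h,6*(g(b,dx,12,h)-[180,100]),6*(g(b,dx,-12,h)-[180,100])) for h in(27,60,80,95)])
E
python3 -c "
import cv2
I=cv2.imread('pics/w11.png');cv2.imwrite('pics/c12.png',cv2.resize(I[210:384,0:260],None,fx=3,fy=3,interpolation=0))"
```

```text
wrist
0 [(27, array([181., 232.]), array([238., 232.])), (60, array([167., 253.]), array([235., 254.])), (80, array([154., 271.]), array([232., 271.])), (95, array([143., 288.]), array([229., 288.]))]
8 [(27, array([181., 221.]), array([238., 221.])), (60, array([166., 240.]), array([234., 240.])), (80, array([153., 256.]), array([231., 256.])), (95, array([141., 271.]), array([228., 271.]))]
15 [(27, array([180., 210.]), array([238., 211.])), (60, array([165., 228.]), array([234., 228.])), (80, array([152., 243.]), array([231., 243.])), (95, array([139., 256.]), array([228., 257.]))]
25 [(27, array([179., 196.]), array([238., 196.])), (60, array([163., 210.]), array([234., 211.])), (80, array([150., 223.]), array([231., 223.])), (95, array([137., 235.]), array([228., 235.]))]
scene crop s11
-8 [(27, array([357., 414.]), array([409., 394.])), (60, array([356., 350.]), array([410., 330.])), (80, array([356., 309.]), array([411., 290.])), (95, array([356., 278.]), array([411., 259.]))]
-15 [(27, array([365., 424.]), array([418., 405.])), (60, array([365., 360.]), array([419., 341.])), (80, array([365., 320.]), array([420., 300.])), (95, array([365., 289.]), array([421., 269.]))]
-25 [(27, array([378., 439.]), array([431., 419.])), (60, array([378., 375.]), array([432., 355.])), (80, array([378., 335.]), array([433., 315.])), (95, array([378., 304.]), array([434., 284.]))]
```

View pics/c12.png

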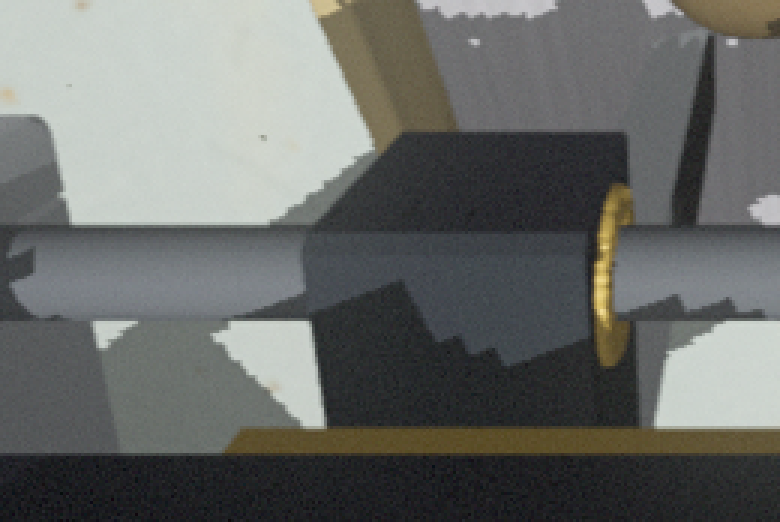

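Run:
```python
from h import *
np.set_printoptions(precision=1,suppress=True)
toolbox()
b=cam("scene")
n=np.array([*(-.466*U),1.]);P0=np.array([*(O-.145*U),0])
for nm,q in(("s9",(340,412)),("s10",(325,412)),("s11",(350,418)),("s8",(362,448)),("flapgapL",(128,392)),("flapgapR",(270,350)),("crestL",(150,425))):
    C,d=ray(b,(180+q[0]/6,100+q[1]/6));k=(P0-C)@n/(d@n);X=C+k*d;print(nm,box(X),X[2]*1000)
for t in(0,.2,.4):
  h=np.array([8-57*0,0]);print("flap",t,[6*(proj(b,[*(O+(8+57*np.sin(t))/1000*U+y*V),.130-.057*np.cos(t)])-[180,100]) for y in(.076,0,-.076)],"hinge",6*(proj(b,[*(O+.008*U+.076*V),.13])-[180,100]))
print("crest",[6*(proj(b,[*(O+y*V),.068])-[180,100]) for y in(.08,-.08)])
cv2.imwrite("pics/s12.png",cv2.resize(b["image"][120:180,190:280],None,fx=8.8,fy=8.8,interpolation=2)[:,:,::-1])
```

```text
t 11.2 tcp box mm [-30.7 -12.7] z 56.4 yawerr deg 0.07 rp [-1.6  0. ] F [ 0.  -0.8 -1.3] w 25.0
s9 [-12.8  -7. ] 61.59423603281466
s10 [-10.8  -1.2] 62.54249080629237
s11 [-16.4  -9.7] 59.934492379093875
s8 [-29.   -8.2] 54.06992843591607
flapgapL [22.7 70.1] 78.14204523367319
flapgapR [19.6  7.6] 76.68333613632595
crestL [ 7.8 68. ] 71.19597564777425
flap 0 [array([131.4, 427.8]), array([300.1, 367. ]), array([460.1, 309.3])] hinge [121.6 316.6]
flap 0.2 [array([118.9, 409.2]), array([287. , 349.2]), array([446.4, 292.3])] hinge [121.6 316.6]
flap 0.4 [array([106.6, 387.2]), array([274.3, 328. ]), array([433.6, 271.9])] hinge [121.6 316.6]
crest [array([131.8, 452.3]), array([477.8, 326.3])]
```

View pics/s12.png

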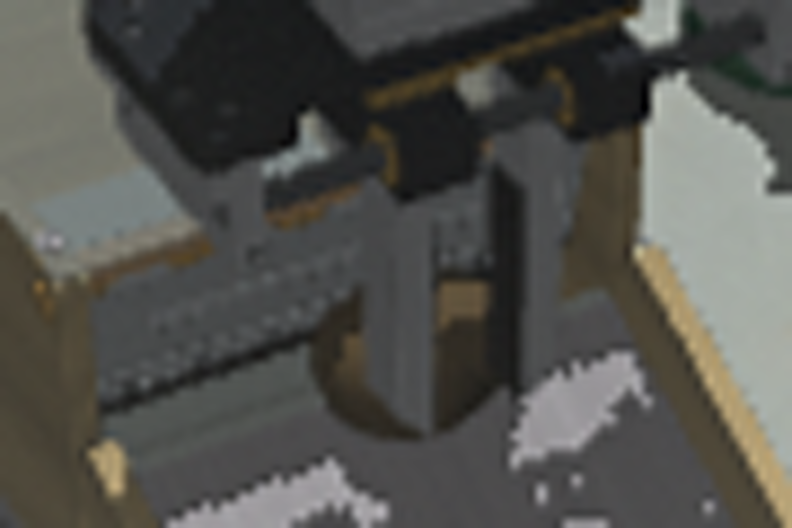

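```bash
cat >> h.py <<'E'
def ft():
    o=robot.get_obs();f=o["wrist_force"];m=o["wrist_torque"]
    g=lambda v:np.round([v[:2]@U,v[:2]@V,v[2]],2);print("F box",g(f),"M box",g(m));toolbox()
E
python3 -m handwheel '[{"delta_pos":[0,0,-4],"yaw":0},{"delta_pos":[0,2,-7],"yaw":0},{"delta_pos":[0,5,-7],"yaw":0},{"delta_pos":[0,5,-4],"yaw":0},{"delta_pos":[0,5,-1],"yaw":0},{"delta_pos":[0,5,2],"yaw":0}]' >/dev/null; python3 -c "from h import *;ft()"
```

```text
F box [-4.21  0.8   2.88] M box [ 0.16  1.08 -0.06]
t 11.85 tcp box mm [-29.5 -13. ] z 51.9 yawerr deg 0.05 rp [-1.572  0.   ] F [-2.3 -3.6  2.9] w 25.3
```

```bash
python3 -m handwheel '[{"delta_pos":[0,0,2],"yaw":0},{"delta_pos":[0,0,4],"yaw":0}]' >/dev/null; python3 -c "from h import *;ft()"
```

```text
F box [-11.16   1.26   8.25] M box [ 0.5   2.38 -0.02]
t 12.05 tcp box mm [-28.7 -13.1] z 52.7 yawerr deg 0.0 rp [-1.578e+00  1.000e-03] F [-5.4 -9.9  8.2] w 25.0
```

The torque says the second contact is about 50 mm above the tips and to the left. That's the gripper's left bracket touching the box's front top edge, not the lump jamming. I'll back off, close the fingers while clear of the lump, raise the tool and try again.

```bash
python3 -m handwheel '[{"delta_pos":[0,0,-8],"yaw":0},{"delta_pos":[0,-6,-18],"yaw":0},{"delta_pos":[0,-11,-18],"yaw":0},{"delta_pos":[0,-11,-18],"yaw":0},{"delta_pos":[0,-11,-18],"yaw":0}]' >/dev/null
python3 -m handwheel '[{"delta_pos":[0,0,0],"yaw":0},{"delta_pos":[0,0,0],"yaw":0},{"delta_pos":[0,0,0],"yaw":0}]' 255 >/dev/null
python3 - <<'E'
from h import *
ft()
w=cam("wrist");cv2.imwrite("pics/w13.png",w["image"][:,:,::-1])
w=cam("scene");cv2.imwrite("pics/s13.png",cv2.resize(w["image"][100:200,180:300],None,fx=6,fy=6,interpolation=2)[:,:,::-1])
E
```

```text
F box [-0.4   0.81  0.59] M box [ 0.08  0.07 -0.02]
t 12.85 tcp box mm [-43.1 -12.9] z 62.5 yawerr deg 0.05 rp [-1.571  0.   ] F [-0.9 -0.1  0.6] w 4.3
```

View pics/w13.png

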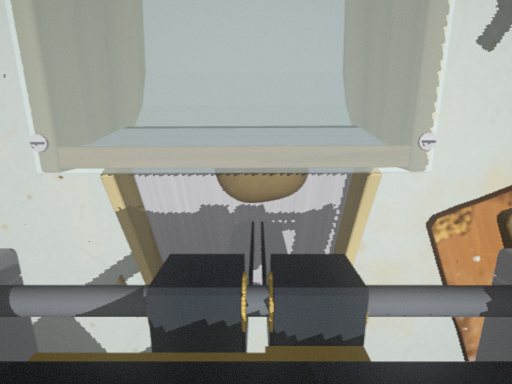

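View pics/s13.png

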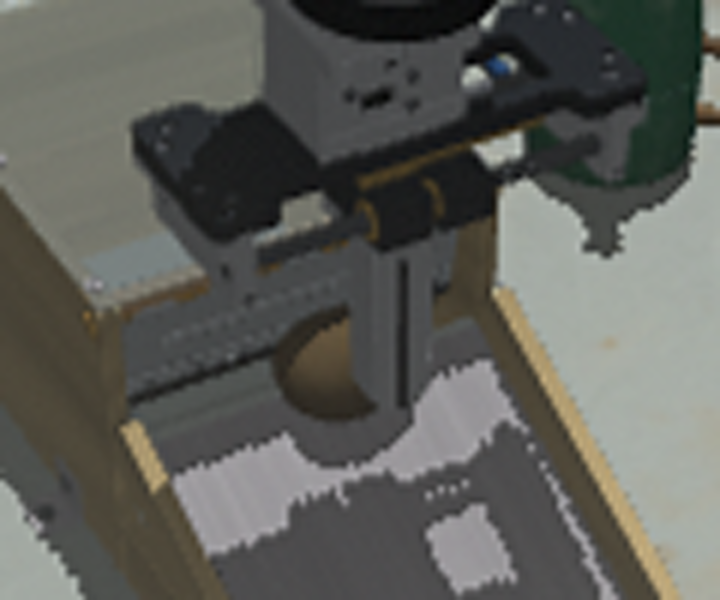

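```bash
python3 -m handwheel '[{"delta_pos":[1,-1,5],"yaw":0},{"delta_pos":[1,-1,9],"yaw":0},{"delta_pos":[1,-1,12],"yaw":0},{"delta_pos":[1,-1,14],"yaw":0}]' >/dev/null;  python3 -c "from h import *;ft()"
python3 -m handwheel '[{"delta_pos":[0,0,2],"yaw":0},{"delta_pos":[0,0,4],"yaw":0}]' >/dev/null;  python3 -c "from h import *;ft()"
```

```text
F box [-0.71  0.07 -0.11] M box [0.04 0.13 0.02]
t 13.35 tcp box mm [-28.8 -14. ] z 63.7 yawerr deg 0.06 rp [-1.571  0.   ] F [-0.3 -0.6 -0.1] w 0.5
F box [-5.11  2.46  6.16] M box [0.41 1.13 0.05]
t 13.55 tcp box mm [-26.3 -14.1] z 64.5 yawerr deg 0.02 rp [-1.573 -0.   ] F [-4.2 -3.8  6.2] w 0.3
```

Run:
```python
from h import *
np.set_printoptions(precision=0,suppress=True)
b=cam("scene")
a=np.radians(25)
def pts(X,Z,tilt,y=-.0135,A=26,B=29.5,Cc=18.5):
    u=np.linspace(0,2*np.pi,60);v=np.linspace(-np.pi/2,np.pi/2,30);u,v=np.meshgrid(u,v)
    x=A*np.cos(v)*np.cos(u);yy=B*np.cos(v)*np.sin(u);z=Cc*np.sin(v)
    xx=x*np.cos(tilt)-z*np.sin(tilt);zz=x*np.sin(tilt)+z*np.cos(tilt)
    P=[np.r_[O+(X+p)/1000*U+(y+q/1000)*V,(Z+r)/1000] for p,q,r in zip(xx.ravel(),yy.ravel(),zz.ravel())]
    return np.array([6*(proj(b,p)-[180,100]) for p in P])
for X,Z,t in((-10,84,a),(-5,86,a),(0,87,a),(5,87,a/2),(10,86.5,0)):
    q=pts(X,Z,t);print(X,Z,round(t,2),"left",q[:,0].min(),"right",q[:,0].max(),"top",q[:,1].min(),"bot",q[:,1].max(), q[q[:,1].argmax()])
I=b["image"][100:200,180:300];cv2.imwrite("pics/s14.png",cv2.resize(I,None,fx=6,fy=6,interpolation=2)[:,:,::-1])
```

```text
-10 84 0.44 left 279.2479000383778 right 420.62784279226986 top 298.88618552302336 bot 423.53637008698456 [351. 424.]
-5 86 0.44 left 273.28822638019665 right 414.50378649833993 top 288.1890588201637 bot 412.56053878034487 [345. 413.]
0 87 0.44 left 267.4174109155488 right 408.3735945868123 top 279.4628644557121 bot 403.50204509229144 [338. 404.]
5 87 0.22 left 261.2390251732637 right 402.7605770901212 top 275.9580295155057 bot 393.4284722086774 [328. 393.]
10 86.5 0 left 255.53177797812384 right 396.7656784905659 top 273.6571101896657 bot 383.74935897333006 [319. 384.]
```

View pics/s14.png

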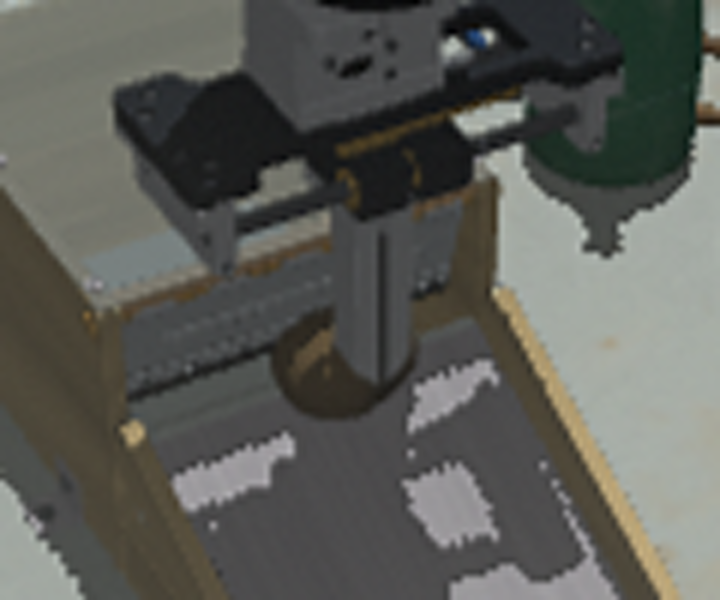

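Run:
```python
from h import *
np.set_printoptions(precision=0,suppress=True)
b=cam("scene");t=cam("top")
p=robot.get_obs()["tool_pos"];f=box(p)[0];ft()
g=lambda c,dx,L,h:6*(proj(c,[*(O+(f+dx)/1000*U+(-14+L)/1000*V),p[2]+h/1000])-[180,100])
for h in(20,27,34):print(h,[g(b,dx,L,h) for dx,L in((-8,13),(-8,0),(-8,-13),(8,13))])
# front wall top edge check
print("roof front", [6*(proj(b,[*(O+y*V),.143])-[180,100]) for y in(.089,-.089)],"mouth side bottom",[6*(proj(b,[*(O+x*U+y*V),.068+.026/np.cos(.436)*0])-[180,100]) for x,y in((0,.08),(0,-.08))])
for nm,z,q in(("roofL",.143,(97,305)),("roofR",.143,(497,180))): print(nm,box(onz(b,(180+q[0]/6,100+q[1]/6),z)))
```

```text
F box [-5.  1.  5.] M box [ 0.  1. -0.]
t 13.7 tcp box mm [-26. -14.] z 64.9 yawerr deg 0.02 rp [-2. -0.] F [-3. -4.  5.] w 0.6
20 [array([352., 404.]), array([381., 393.]), array([409., 383.]), array([332., 381.])]
27 [array([352., 390.]), array([381., 380.]), array([409., 369.]), array([332., 367.])]
34 [array([352., 377.]), array([381., 366.]), array([409., 356.]), array([332., 354.])]
roof front [array([ 97., 312.]), array([502., 174.])] mouth side bottom [array([132., 452.]), array([478., 326.])]
roofL [ 4. 87.]
roofR [ -2. -85.]
```

The evidence now fits tips that are too high on the lump's back. The lump's mid is still at x≈-6 and the flap is lifted about 0.28 rad, so the fingers were wedging over it and pressing down. I'll retreat, go lower and follow the slope.

```bash
python3 -m handwheel '[{"delta_pos":[0,-1,-8],"yaw":0},{"delta_pos":[0,2,-18],"yaw":0},{"delta_pos":[0,12,-24],"yaw":0},{"delta_pos":[0,22,-24],"yaw":0},{"delta_pos":[0,22,-21],"yaw":0},{"delta_pos":[0,21,-18],"yaw":0},{"delta_pos":[0,21,-16],"yaw":0}]' >/dev/null;  python3 -c "from h import *;ft()
w=cam('scene');cv2.imwrite('pics/s15.png',cv2.resize(w['image'][100:200,180:300],None,fx=6,fy=6,interpolation=2)[:,:,::-1])"
```

```text
F box [0.21 0.01 0.64] M box [0.08 0.06 0.03]
t 14.4 tcp box mm [-40.4 -14.3] z 43.1 yawerr deg 0.07 rp [-1.57e+00 -1.00e-03] F [0.1 0.2 0.6] w 0.2
```

View pics/s15.png

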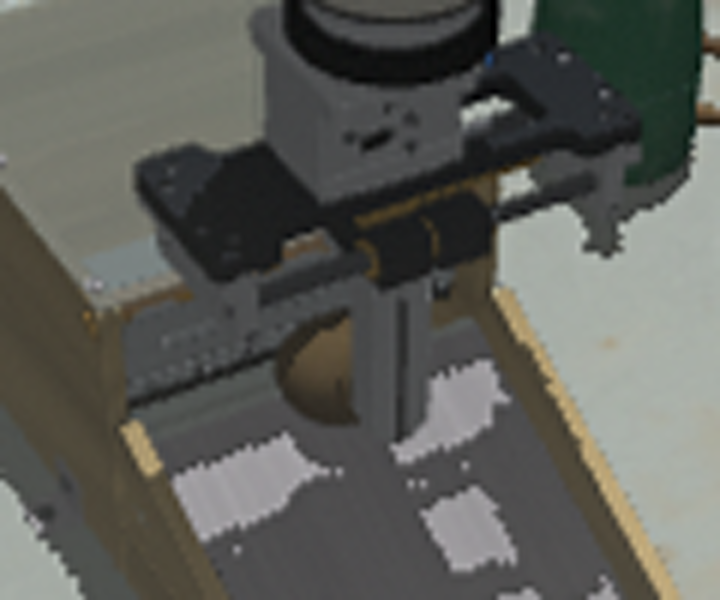

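```bash
python3 -m handwheel '[{"delta_pos":[0,-1,3],"yaw":0},{"delta_pos":[0,-2,6],"yaw":0},{"delta_pos":[0,-4,9],"yaw":0}]' >/dev/null;  python3 -c "from h import *;ft()"
```

```text
F box [-3.79  0.86  0.61] M box [ 0.16  0.66 -0.01]
t 14.75 tcp box mm [-33.1 -13.8] z 46.8 yawerr deg 0.04 rp [-1.573e+00  1.000e-03] F [-2.2 -3.2  0.6] w 0.5
```

```bash
python3 -m handwheel '[{"delta_pos":[0,-1,-2],"yaw":0},{"delta_pos":[0,-4,-2],"yaw":0},{"delta_pos":[0,-4,0],"yaw":0}]' >/dev/null;  python3 -c "from h import *;ft()
w=cam('scene');cv2.imwrite('pics/s16.png',cv2.resize(w['image'][100:200,180:300],None,fx=6,fy=6,interpolation=2)[:,:,::-1])"
python3 -m handwheel '[{"delta_pos":[0,0,2],"yaw":0},{"delta_pos":[0,0,3],"yaw":0}]' >/dev/null;  python3 -c "from h import *;ft()"
```

```text
F box [-4.31  0.7   2.7 ] M box [ 0.23  0.97 -0.01]
t 15.05 tcp box mm [-32.5 -14.3] z 51.7 yawerr deg 0.02 rp [-1.571e+00 -1.000e-03] F [-2.3 -3.7  2.7] w 0.4
F box [-10.15   1.56   6.91] M box [0.37 1.99 0.05]
t 15.3 tcp box mm [-32.4 -14.3] z 51.7 yawerr deg -0.01 rp [-1.577  0.   ] F [-5.3 -8.8  6.9] w 0.4
```

View pics/s16.png

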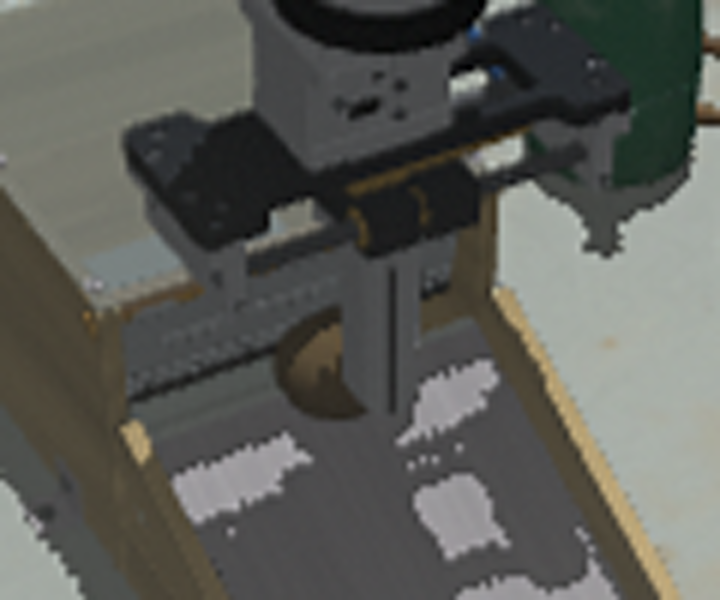

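```bash
python3 -m handwheel '[{"delta_pos":[0,-1,-8],"yaw":0},{"delta_pos":[0,4,-13],"yaw":0},{"delta_pos":[0,9,-13],"yaw":0},{"delta_pos":[0,8,-10],"yaw":0},{"delta_pos":[0,7,-7],"yaw":0},{"delta_pos":[0,6,-4],"yaw":0}]' >/dev/null;  python3 -c "from h import *;ft()"
python3 -m handwheel '[{"delta_pos":[0,-1,3],"yaw":0},{"delta_pos":[0,-2,5],"yaw":0}]' >/dev/null;  python3 -c "from h import *;ft()
w=cam('scene');cv2.imwrite('pics/s17.png',cv2.resize(w['image'][100:200,180:300],None,fx=6,fy=6,interpolation=2)[:,:,::-1])"
```

```text
F box [-3.04  0.3   0.6 ] M box [0.19 0.69 0.01]
t 15.9 tcp box mm [-33.1 -13.9] z 44.7 yawerr deg 0.06 rp [-1.572  0.   ] F [-1.4 -2.7  0.6] w 0.2
F box [-5.29  1.13  1.86] M box [0.23 0.98 0.04]
t 16.1 tcp box mm [-28.9 -13.9] z 47.0 yawerr deg 0.05 rp [-1.573  0.   ] F [-3.  -4.5  1.9] w 0.5
```

View pics/s17.png

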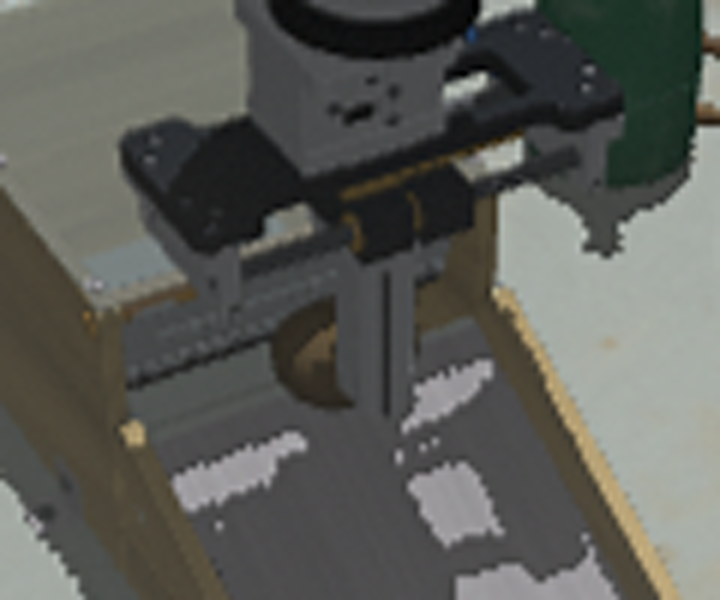

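```bash
python3 -m handwheel '[{"delta_pos":[0,-1,2],"yaw":0},{"delta_pos":[0,-2,4],"yaw":0},{"delta_pos":[0,-2,6],"yaw":0}]' >/dev/null;  python3 -c "from h import *;ft()"
python3 -m handwheel '[{"delta_pos":[0,0,2],"yaw":0},{"delta_pos":[0,0,4],"yaw":0}]' >/dev/null;  python3 -c "from h import *;ft()
w=cam('scene');cv2.imwrite('pics/s18.png',cv2.resize(w['image'][100:200,180:300],None,fx=6,fy=6,interpolation=2)[:,:,::-1])"
```

```text
F box [-7.13 -0.02  5.71] M box [0.33 1.54 0.01]
t 16.45 tcp box mm [-23.3 -14.5] z 49.8 yawerr deg 0.01 rp [-1.573e+00 -1.000e-03] F [-2.7 -6.6  5.7] w 0.3
F box [-2.79  0.36  2.07] M box [0.06 0.65 0.02]
t 16.65 tcp box mm [-19.8 -15.2] z 50.7 yawerr deg -0.02 rp [-1.573 -0.002] F [-1.4 -2.4  2.1] w 0.6
```

View pics/s18.png

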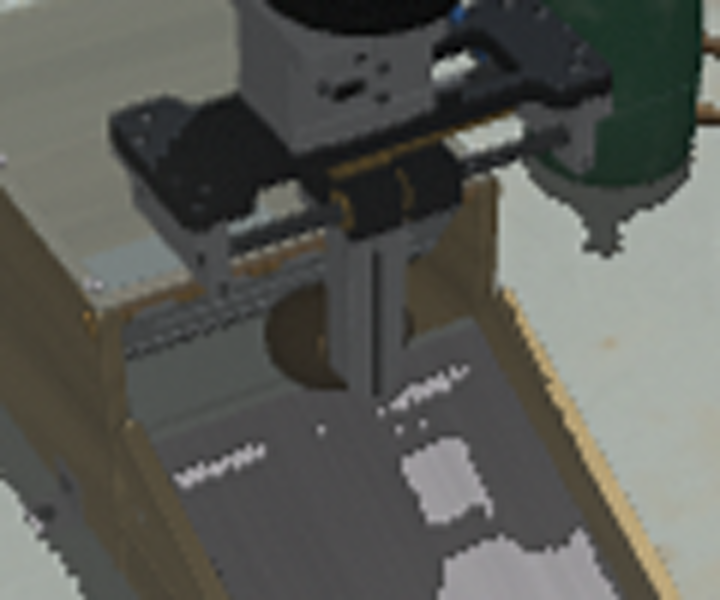

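```bash
python3 -m handwheel '[{"delta_pos":[0,0,2],"yaw":0},{"delta_pos":[0,0,4],"yaw":0},{"delta_pos":[0,0,6],"yaw":0}]' >/dev/null;  python3 -c "from h import *;ft()
w=cam('scene');cv2.imwrite('pics/s19.png',cv2.resize(w['image'][100:200,180:300],None,fx=6,fy=6,interpolation=2)[:,:,::-1])
w=cam('wrist');cv2.imwrite('pics/w19.png',w['image'][:,:,::-1])"
```

```text
F box [-1.26 -0.24 -0.28] M box [0.06 0.18 0.01]
t 17.0 tcp box mm [-11.4 -13.8] z 48.5 yawerr deg 0.07 rp [-1.57  0.  ] F [-0.3 -1.3 -0.3] w 0.3
```

View pics/s19.png

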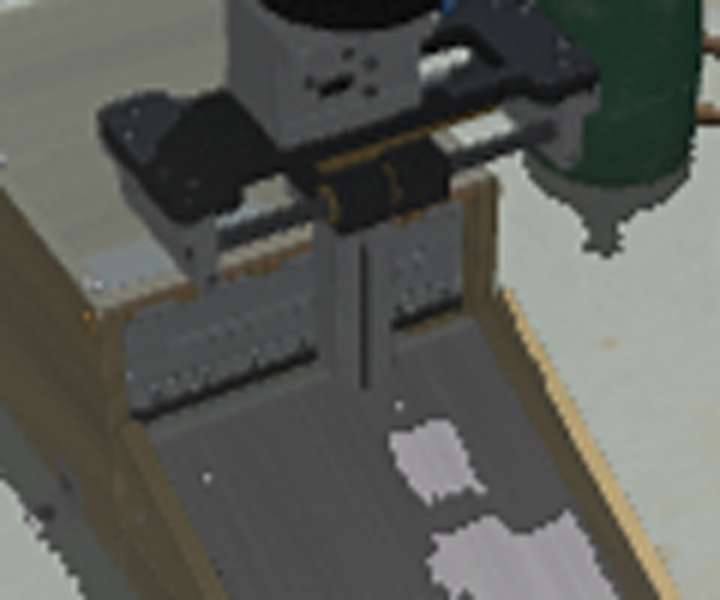

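View pics/w19.png

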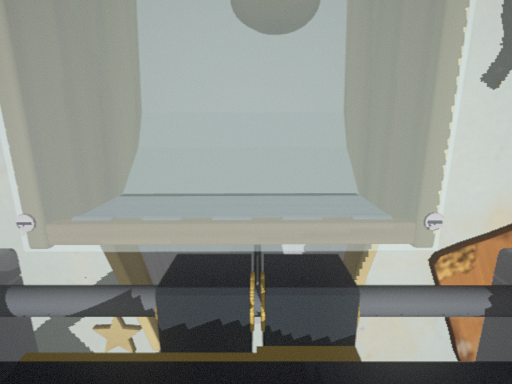

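Lump 1 is in the bin: the wrist view shows it through the roof at (275,10), and the flap looks shut. I'll withdraw and go behind lump 2.

```bash
python3 -m handwheel '[{"delta_pos":[0,-10,-40],"yaw":0},{"delta_pos":[0,-50,-75],"yaw":0},{"delta_pos":[0,-90,-110],"yaw":0},{"delta_pos":[20,-100,-160],"yaw":-0.14},{"delta_pos":[40,-100,-210],"yaw":-0.28},{"delta_pos":[60,-100,-260],"yaw":-0.42},{"delta_pos":[85,-100,-310],"yaw":-0.55},{"delta_pos":[85,-100,-357],"yaw":-0.585},{"delta_pos":[85,-100,-357],"yaw":-0.585},{"delta_pos":[85,-100,-357],"yaw":-0.585}]' 187
python3 - <<'E'
from h import *
np.set_printoptions(precision=1,suppress=True)
ft()
b=cam("scene");t=cam("top");w=cam("wrist")
for n,s in(("s20",b),("t20",t),("w20",w)):cv2.imwrite(f"pics/{n}.png",s["image"][:,:,::-1])
E
```

```text
time: 18.1
tool_pos: [0.5558, -0.1433, 0.1486]
ee_rot: [-1.571, 0.0, 0.195]
wrist_force: [0.4, 0.1, 0.2]
width: 0.0249
F box [ 0.3 -0.3  0.2] M box [0.  0.1 0. ]
t 18.1 tcp box mm [-372.5  -99.9] z 148.6 yawerr deg 33.26 rp [-1.6  0. ] F [0.4 0.1 0.2] w 24.9
```

View pics/s20.png

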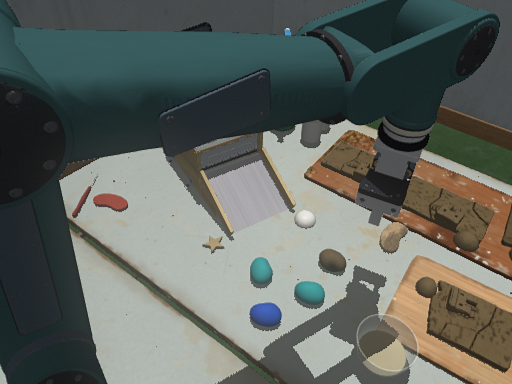

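View pics/t20.png

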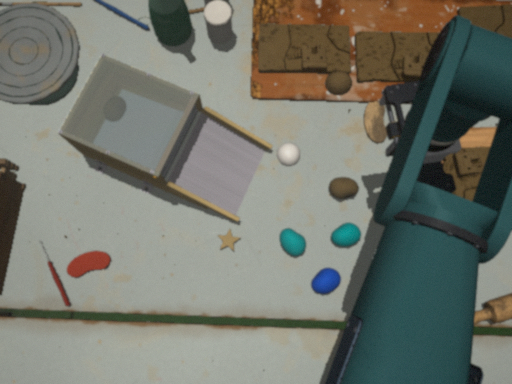

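View pics/w20.png

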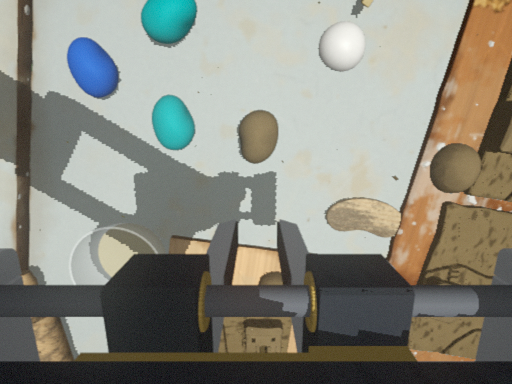

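Run:
```python
from h import *
np.set_printoptions(precision=1,suppress=True)
t=cam("top");w=cam("wrist");p=robot.get_obs()["tool_pos"].copy()
print("tcp on bench top px",proj(t,[p[0],p[1],0]),"wrist px",proj(w,[p[0],p[1],0]),proj(w,[p[0],p[1],.012]))
c,s=blob(w["image"],(258,136),*BR,r=35);L=onz(w,c,.0185);print("lump2 wrist",c,L*1000,box(L))
c,s=blob(t["image"],(343,188),*BR);L2=onz(t,c,.0185);print("top",L2*1000,box(L2))
d=np.array([-np.sin(.195),np.cos(.195)]);n=np.array([np.cos(.195),np.sin(.195)])
print("ahead, right of tcp mm",(L[:2]-p[:2])@d*1000,(L[:2]-p[:2])@n*1000,(L2[:2]-p[:2])@d*1000,(L2[:2]-p[:2])@n*1000)
# board corner
for q in((175,237),(290,250)):
  X=onz(w,q,.015);print("board edge ahead",(X[:2]-p[:2])@d*1000,(X[:2]-p[:2])@n*1000)
```

```text
tcp on bench top px [366.5 185. ] wrist px [256.5 181. ] [256.5 182.9]
lump2 wrist [256.8 138.8] [546.6 -86.5  18.5] [-323.4  -70. ]
top [545.9 -84.9  18.5] [-322.2  -68.7]
ahead, right of tcp mm 52.88065622077408 -0.02040648921237972 54.604423473284186 -0.41433213824867793
board edge ahead -69.6107839885928 -102.03827993827778
board edge ahead -86.22820589435229 43.348348732566485
```

```bash
python3 -m handwheel '[{"delta_pos":[0,40,0],"yaw":0},{"delta_pos":[0,80,0],"yaw":0},{"delta_pos":[0,120,0],"yaw":0},{"delta_pos":[0,148,0],"yaw":0},{"delta_pos":[0,162,0],"yaw":0},{"delta_pos":[0,162,0],"yaw":0},{"delta_pos":[0,162,6],"yaw":0},{"delta_pos":[0,162,12],"yaw":0},{"delta_pos":[0,162,17],"yaw":0},{"delta_pos":[0,162,22],"yaw":0},{"delta_pos":[0,162,27],"yaw":0},{"delta_pos":[0,162,32],"yaw":0}]' >/dev/null
python3 - <<'E'
from h import *
ft()
w=cam("wrist");cv2.imwrite("pics/w21.png",w["image"][:,:,::-1])
c,s=blob(w["image"],(258,190),*BR,r=50);print(c,box(onz(w,c,.0185)))
E
```

```text
F box [-1.77 -1.84  1.82] M box [-0.12  0.45  0.04]
t 19.55 tcp box mm [-342.8  -82.4] z -12.2 yawerr deg 33.56 rp [-1.573e+00 -1.000e-03] F [ 1.  -2.3  1.8] w 25.1
[259.22246558 191.03817272] [-317.68584581  -68.08316461]
```

View pics/w21.png

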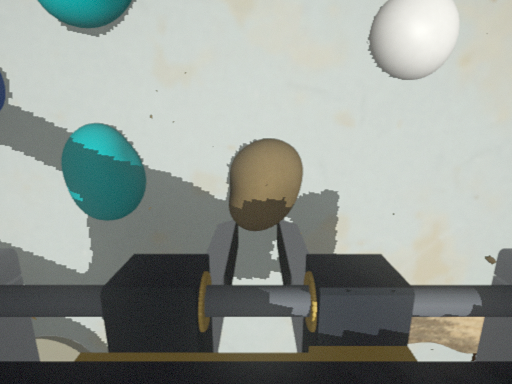

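```bash
python3 -m handwheel '[{"delta_pos":[0,0,7],"yaw":0},{"delta_pos":[0,0,15],"yaw":0},{"delta_pos":[0,0,23],"yaw":0},{"delta_pos":[0,0,31],"yaw":0},{"delta_pos":[0,0,39],"yaw":0},{"delta_pos":[0,0,47],"yaw":0},{"delta_pos":[0,0,55],"yaw":0},{"delta_pos":[0,0,63],"yaw":0},{"delta_pos":[0,0,71],"yaw":0},{"delta_pos":[0,0,79],"yaw":0},{"delta_pos":[0,0,87],"yaw":0},{"delta_pos":[0,0,94],"yaw":0}]' >/dev/null
python3 - <<'E'
from h import *
ft()
w=cam("wrist");cv2.imwrite("pics/w22.png",w["image"][:,:,::-1])
c,s=blob(w["image"],(258,190),*BR,r=50);print(c,box(onz(w,c,.0185)))
E
```

```text
F box [-3.48 -1.69  5.51] M box [-0.42  0.8  -0.  ]
t 20.8 tcp box mm [-263.8  -29.6] z -12.8 yawerr deg 33.58 rp [-1.572e+00 -1.000e-03] F [ 0.3 -3.9  5.5] w 25.2
[259.63603165 191.00486914] [-238.42861282  -15.497046  ]
```

View pics/w22.png

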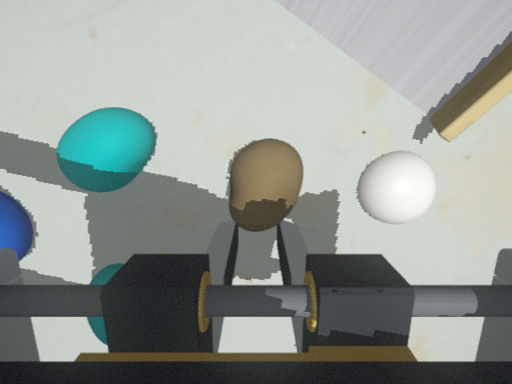

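```bash
python3 -m handwheel '[{"delta_pos":[0,0,-15],"yaw":0},{"delta_pos":[0,0,-32],"yaw":0},{"delta_pos":[-15,0,-32],"yaw":0.15},{"delta_pos":[-28,2,-28],"yaw":0.3},{"delta_pos":[-28,4,-15],"yaw":0.45},{"delta_pos":[-28,4,-15],"yaw":0.585},{"delta_pos":[-28,4,-15],"yaw":0.585}]' >/dev/null
python3 - <<'E'
from h import *
ft()
w=cam("wrist");cv2.imwrite("pics/w23.png",w["image"][:,:,::-1])
c,s=blob(w["image"],(258,160),*BR,r=60);print(c,box(onz(w,c,.0185)))
E
```

```text
F box [ 1.   -0.12 -0.27] M box [0.09 0.11 0.02]
t 21.55 tcp box mm [-292.8  -13.7] z -18.4 yawerr deg 0.0 rp [-1.571  0.003] F [ 0.5  0.9 -0.3] w 25.1
[260.27742482 147.07094452] [-235.91554385  -15.8062639 ]
```

View pics/w23.png

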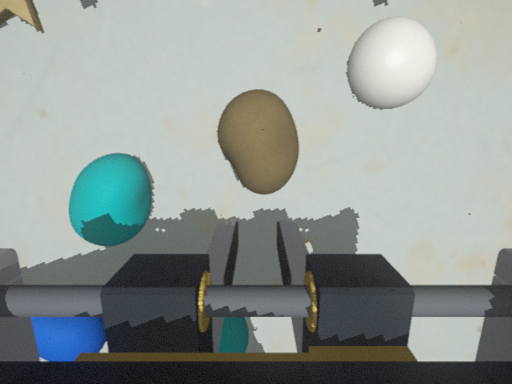

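```bash
python3 -m handwheel '[{"delta_pos":[2,0,8],"yaw":0},{"delta_pos":[2,0,15],"yaw":0},{"delta_pos":[2,0,21],"yaw":0},{"delta_pos":[2,0,28],"yaw":0},{"delta_pos":[2,0,36],"yaw":0},{"delta_pos":[2,0,44],"yaw":0},{"delta_pos":[2,0,52],"yaw":0},{"delta_pos":[2,0,60],"yaw":0},{"delta_pos":[2,0,68],"yaw":0},{"delta_pos":[2,0,76],"yaw":0},{"delta_pos":[2,0,83],"yaw":0},{"delta_pos":[2,0,90],"yaw":0}]' >/dev/null
python3 - <<'E'
from h import *
ft()
w=cam("wrist");cv2.imwrite("pics/w24.png",w["image"][:,:,::-1])
c,s=blob(w["image"],(258,170),*BR,r=60);print(c,box(onz(w,c,.0185)))
E
```

```text
F box [-1.58  0.01  0.1 ] M box [0.08 0.35 0.02]
t 22.8 tcp box mm [-201.6  -16.5] z -17.2 yawerr deg 0.04 rp [-1.571  0.   ] F [-0.6 -1.5  0.1] w 25.0
[250.11976656 187.48236488] [-169.19423954  -12.39402551]
```

View pics/w24.png

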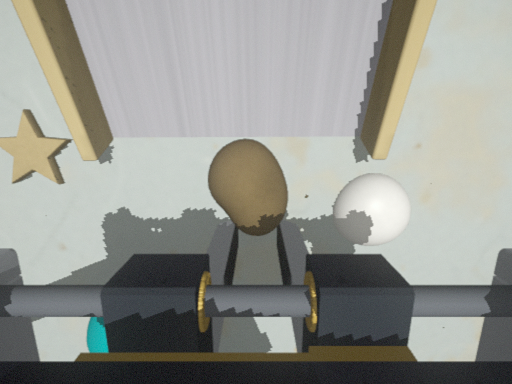

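```bash
python3 -m handwheel '[{"delta_pos":[-1,0,7],"yaw":0},{"delta_pos":[-2,0,14],"yaw":0},{"delta_pos":[-2,0,21],"yaw":0},{"delta_pos":[-2,0,28],"yaw":0},{"delta_pos":[-2,0,35],"yaw":0},{"delta_pos":[-2,0,42],"yaw":0},{"delta_pos":[-2,-1,49],"yaw":0},{"delta_pos":[-2,-3,56],"yaw":0},{"delta_pos":[-2,-6,63],"yaw":0},{"delta_pos":[-2,-9,70],"yaw":0},{"delta_pos":[-2,-13,77],"yaw":0},{"delta_pos":[-2,-16,84],"yaw":0}]' >/dev/null
python3 - <<'E'
from h import *
ft()
w=cam("wrist");cv2.imwrite("pics/w25.png",w["image"][:,:,::-1])
E
```

```text
F box [-3.68 -0.46  1.45] M box [0.   0.87 0.02]
t 24.05 tcp box mm [-117.3  -14.7] z -0.6 yawerr deg 0.04 rp [-1.57e+00 -1.00e-03] F [-1.  -3.6  1.5] w 25.0
```

View pics/w25.png

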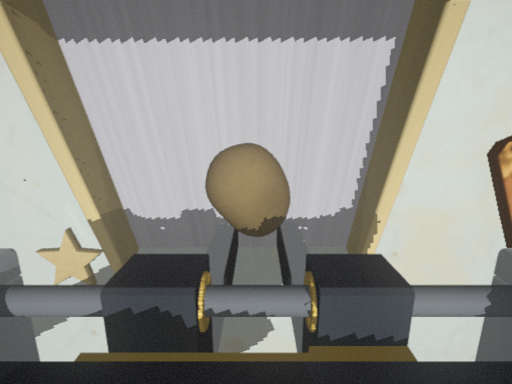

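```bash
python3 -m handwheel '[{"delta_pos":[0,-3,6],"yaw":0},{"delta_pos":[0,-6,12],"yaw":0},{"delta_pos":[0,-8,18],"yaw":0},{"delta_pos":[0,-11,24],"yaw":0},{"delta_pos":[0,-14,30],"yaw":0},{"delta_pos":[0,-17,36],"yaw":0},{"delta_pos":[0,-20,42],"yaw":0},{"delta_pos":[0,-22,48],"yaw":0},{"delta_pos":[0,-25,54],"yaw":0},{"delta_pos":[0,-28,60],"yaw":0},{"delta_pos":[0,-31,66],"yaw":0},{"delta_pos":[0,-34,72],"yaw":0}]' >/dev/null
python3 - <<'E'
from h import *
ft()
w=cam("wrist");cv2.imwrite("pics/w26.png",w["image"][:,:,::-1])
w=cam('scene');cv2.imwrite('pics/s26.png',cv2.resize(w['image'][100:200,180:300],None,fx=6,fy=6,interpolation=2)[:,:,::-1])
E
```

```text
F box [-3.94  0.13  1.84] M box [ 0.04  0.88 -0.02]
t 25.3 tcp box mm [-45.6 -14.4] z 33.0 yawerr deg 0.04 rp [-1.571  0.   ] F [-1.6 -3.6  1.8] w 25.5
```

View pics/w26.png

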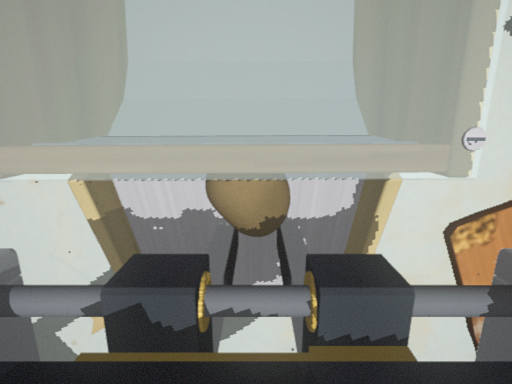

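View pics/s26.png

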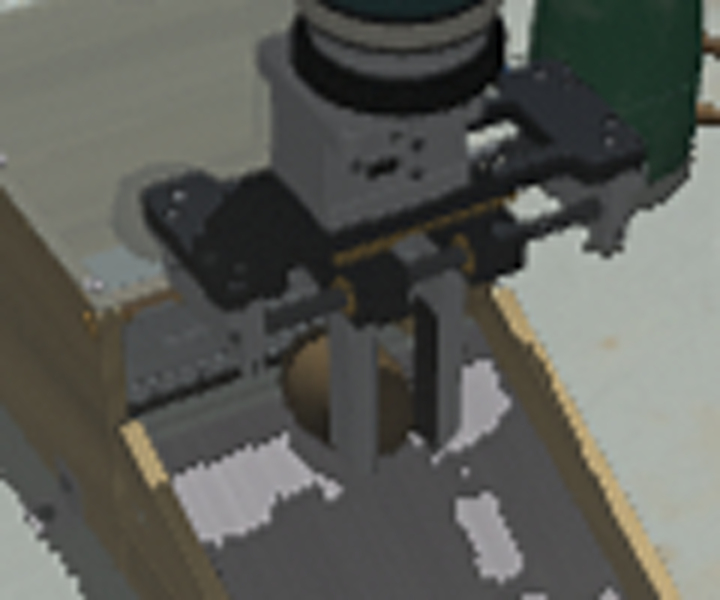

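```bash
python3 -m handwheel '[{"delta_pos":[0,-3,4],"yaw":0},{"delta_pos":[0,-5,8],"yaw":0},{"delta_pos":[0,-7,12],"yaw":0},{"delta_pos":[0,-9,16],"yaw":0}]' >/dev/null;python3 -c "from h import *;ft()"
python3 -m handwheel '[{"delta_pos":[0,-2,3],"yaw":0},{"delta_pos":[0,-3,6],"yaw":0},{"delta_pos":[0,-4,9],"yaw":0}]' >/dev/null
python3 - <<'E'
from h import *
ft()
w=cam('scene');cv2.imwrite('pics/s27.png',cv2.resize(w['image'][100:200,180:300],None,fx=6,fy=6,interpolation=2)[:,:,::-1])
E
```

```text
F box [-3.38 -0.79  0.63] M box [0.12 0.66 0.07]
t 25.8 tcp box mm [-29.8 -14.4] z 42.0 yawerr deg 0.04 rp [-1.571  0.   ] F [-0.5 -3.4  0.6] w 25.3
F box [-2.39 -0.28  3.52] M box [0.07 0.62 0.  ]
t 26.1 tcp box mm [-20.8 -14.8] z 46.5 yawerr deg 0.04 rp [-1.57e+00 -1.00e-03] F [-0.6 -2.3  3.5] w 25.0
```

View pics/s27.png

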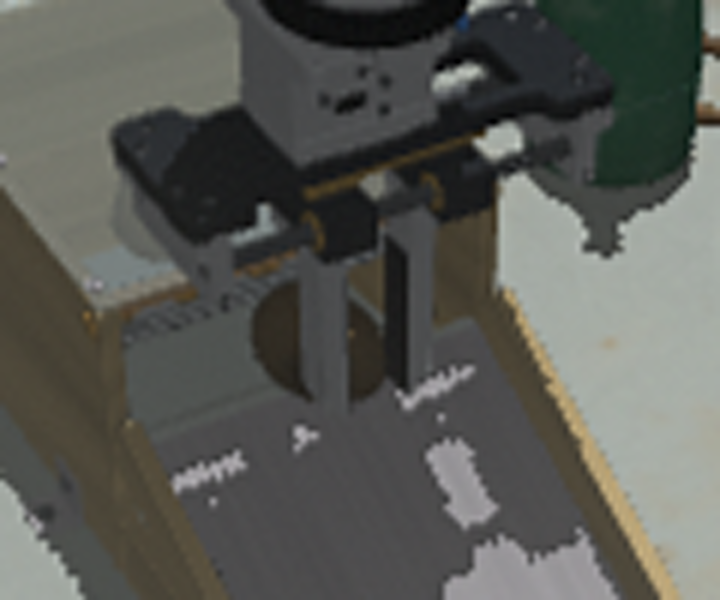

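```bash
python3 -m handwheel '[{"delta_pos":[0,-1,3],"yaw":0},{"delta_pos":[0,-2,6],"yaw":0},{"delta_pos":[0,-2,9],"yaw":0},{"delta_pos":[0,-2,9],"yaw":0}]' >/dev/null
python3 - <<'E'
from h import *
ft()
w=cam('scene');cv2.imwrite('pics/s28.png',cv2.resize(w['image'][100:200,180:300],None,fx=6,fy=6,interpolation=2)[:,:,::-1])
w=cam("wrist");cv2.imwrite("pics/w28.png",w["image"][:,:,::-1])
E
```

```text
F box [-0.15  0.21 -0.18] M box [0.07 0.07 0.  ]
t 26.55 tcp box mm [-11.3 -13.9] z 47.3 yawerr deg 0.08 rp [-1.57e+00  1.00e-03] F [-0.2 -0.1 -0.2] w 25.2
```

View pics/s28.png

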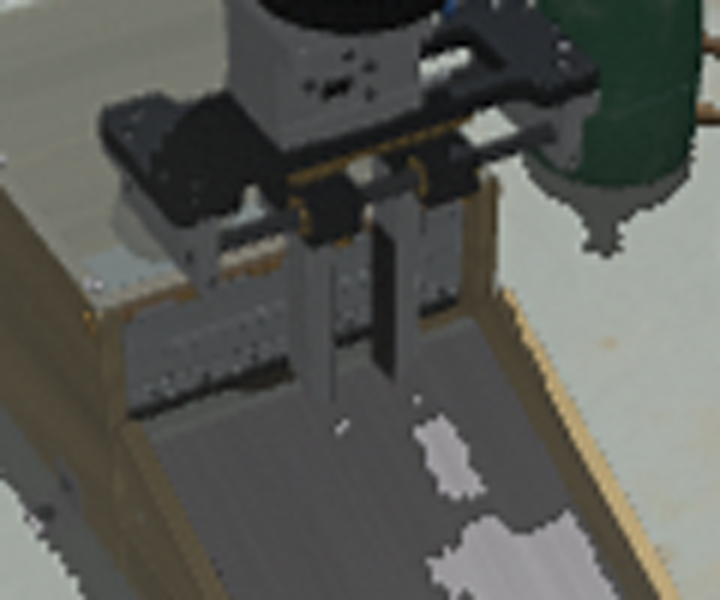

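View pics/w28.png

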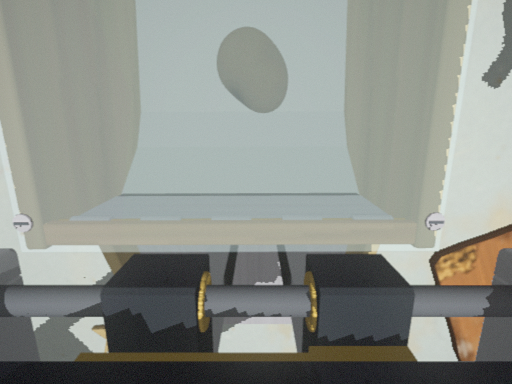

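Lump 2 has dropped through and is sliding down inside at (252,70). I'll withdraw fully and check everything.

```bash
python3 -m handwheel '[{"delta_pos":[0,-6,-35],"yaw":0},{"delta_pos":[0,-40,-75],"yaw":0},{"delta_pos":[0,-80,-120],"yaw":0},{"delta_pos":[20,-120,-170],"yaw":0},{"delta_pos":[40,-130,-220],"yaw":0},{"delta_pos":[60,-130,-270],"yaw":0},{"delta_pos":[80,-130,-320],"yaw":0},{"delta_pos":[90,-130,-350],"yaw":0},{"delta_pos":[90,-130,-350],"yaw":0},{"delta_pos":[90,-130,-350],"yaw":0}]' >/dev/null
python3 - <<'E'
from h import *
np.set_printoptions(precision=1,suppress=True)
ft()
b=cam('scene');cv2.imwrite('pics/s29.png',cv2.resize(b['image'][80:260,140:340],None,fx=4,fy=3.3,interpolation=2)[:,:,::-1])
t=cam("top");cv2.imwrite("pics/t29.png",cv2.resize(t["image"][40:290,50:310],None,fx=2.4,fy=2.4,interpolation=2)[:,:,::-1])
for n,p in(("dome",(288,154)),("star",(229,240))):print(n,box(onz(t,p,.005)))
E
```

```text
F box [0.9 0.  0.5] M box [ 0.   0.1 -0.1]
t 27.65 tcp box mm [-365.  -105.4] z 177.4 yawerr deg -0.24 rp [-1.6  0. ] F [0.3 0.8 0.5] w 25.1
dome [-189.5  -92. ]
star [-151.6  126.5]
```

View pics/s29.png

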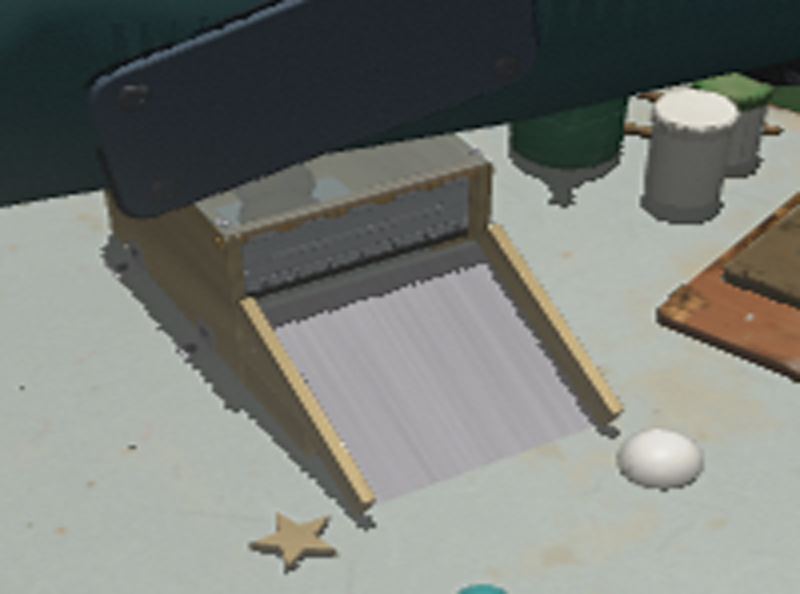

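View pics/t29.png

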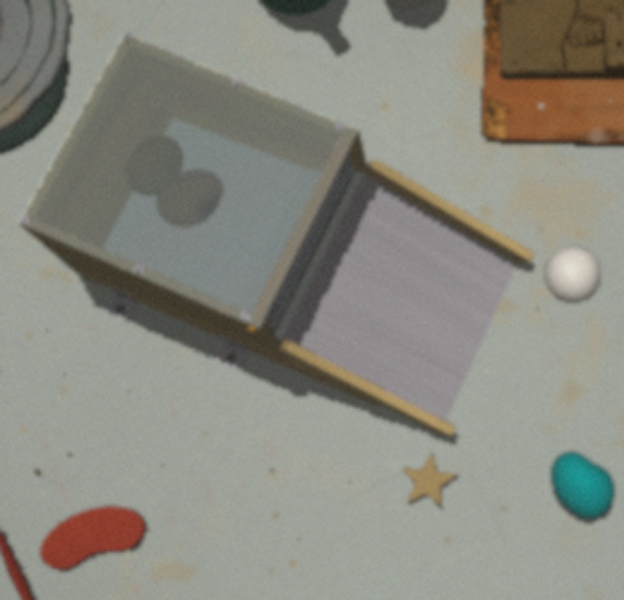

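Run:
```python
from h import *
np.set_printoptions(precision=1,suppress=True)
t=cam("top");b=cam("scene");i0=cv2.imread("pics/scene0.png")[:,:,::-1]
for n,p in(("l1",(114,108)),("l2",(129,122))):
    for z in(.025,.05):print(n,z,box(onz(t,p,z)))
d=np.abs(b["image"].astype(int)-i0).mean(2)
print("flap edge diff",[d[int(y)-3:int(y)+4,int(x)].mean().round(1) for x,y in [proj(b,[*(O+.008*U+yy*V),.073]) for yy in(-.06,-.03,0,.03,.06)]])
for nm,im in(("start",i0),("now",b["image"])): print(nm,[(int(y)-6+int(np.argmin(im[int(y)-6:int(y)+7,int(x)].sum(1)))) for x,y in [proj(b,[*(O+.008*U+yy*V),.073]) for yy in(-.06,-.03,0,.03,.06)]])
```

```text
l1 0.025 [189.2 -27.3]
l1 0.05 [178.3 -21.2]
l2 0.025 [145.4 -12.3]
l2 0.05 [135.6  -6.6]
flap edge diff [np.float64(11.8), np.float64(13.0), np.float64(13.3), np.float64(13.3), np.float64(15.6)]
start [152, 156, 159, 164, 168]
now [152, 156, 159, 163, 168]
```

```bash
python3 -c "
from h import *
toolbox();print(robot.close_job())"
```

```text
t 27.85 tcp box mm [-360.7 -104.2] z 177.7 yawerr deg 0.14 rp [-1.57  0.  ] F [ 0.2  0.4 -0. ] w 24.8
the job is handed in; nothing more can be done
None
```

Both brown lumps are in the scrap box and the job was handed in at about 27.9 s, but one force reading may have broken the 18 N limit. I pushed them with the fingertips along the bench, up the ramp and through the flap, one after the other, and never pinched or lifted them.

**Last checks**
- **Lumps:** they lie at box x ≈ 180 mm and ≈ 140 mm, y between about -27 and -7 mm. Both are down on the liner in the top view. I did not measure their height separately.
- **Flap:** after the second lump its lower edge is on the same pixel rows as at the start, within 1 pixel. After the first lump I judged it shut by eye, with lump 2 still on the bench.
- **Dome and star:** both are within about 4 mm of where they were, which is inside the measuring error.
- **Robot:** it stands clear and touches nothing.

**What went wrong or disagreed**
- **Finger length:** the real finger ends sit about 27 mm short of the reported TCP. My first pass therefore went just over lump 1. I measured this in two views and allowed for it afterwards.
- **Possible force failure:** near the crest I held the tips too high and wedged them against lump 1's back. The wrist force briefly read about 19 N there, and 12–14 N on two later tries. I first put this down to the gripper touching the box, but it was most likely pressure on lump 1. I have no separate reading of the finger force and the hand-in gave no verdict, so I cannot rule out that the 18 N limit was passed.

Going lower fixed the wedging; the force readings I took on lump 2 were all about 7 N or less.

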